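# Tip a power module over a step and nest it contacts up

### The arm

A 6-joint arm with a two-finger parallel gripper is mounted at the origin on a cart in front of the work surface, level with it; the furniture and walls round the work are solid. World frame = base frame: x ahead of the robot, y to its left, z up, the work surface at z = 0. Lengths are in mm, angles in rad, forces in N, time in s.
With the tool pointing down it reaches from about 300 to 825 mm from the base axis. Payload 5.4 kg.
Tool frame: the origin (TCP) lies at the very end of the fingers, on their centre line; the grasp point (between the pads) lies 19 mm behind it; z points along the fingers, y is the direction in which the jaws open and shut (so a half turn about z gives the same grasp; the last joint's range is limited). The gripper opens to 92 mm and grips with 3 to 60 N. Pads are 20 mm wide; open, the fingers measure 128 mm over their backs; the gripper's body (75 mm by 189 mm) begins 69 mm behind the grasp point.
Start: joints at [0.898, 0.158, 1.597, -0, 1.386, -0.21], TCP at [256.718, 514.492, 214.601] pointing down, gripper open.
Joint ranges: [-2.91, 2.91], [-0.94, 2.29], [0.18, 2.7], [-1.29, 4.43], [0.17, 2.64], [-3, 3]. Speed limits (rad/s): [2.57, 2.57, 3.14, 3.14, 3.14, 3.14].

### API

Orientations are given as a unit quaternion [x, y, z, w].
In Python, from station import get_obs, cams, env gives the robot as it stands.
- The arm moves only by the tool move_arm, never from a script. Its argument "rows" is a list of rows, each a list of 4 numbers: the shift along the tool's x, y, z in m, then the turn about the tool's z in rad. In form: [[dx, dy, dz, spin], ...]. A call has 1 to 8 rows; each row shifts and turns the commanded pose from where the row before left it, along the tool's axes as they then stand; what a row does not reach is not made up. A row lasts 1/8 s, in which the tool goes at most 62.5 mm and 10.7 degrees, less where a joint would pass 70% of its speed; a pose out of reach is approached as far as the arm can. A call is refused whole if a number of a shift passes 0.0625 or a number of a turn 0.188, either way. A call with a gripper value outside its range is refused whole. "fingers" is the closure, from 0 (fully open) to 1 (shut), set as the call begins (left out, the last holds). The fingers move at their own pace and stop on an object; "squeeze" is the grip in N (left out, the last holds). Time passes only in rows, so rows that do not move let the fingers close. It gives the time, the measured TCP pose, the force and the opening at its end, in the units of the state.
- get_obs(): the state, without advancing time (a new reading comes with each control period).
- cams.snapshot(name): name is "side" or "top"; returns a dict with "color" (480x640x3 uint8, red, green, blue), "K" (3x3 intrinsics, pixels), "k1" (the pictures are not rectified: a ray, as slopes to the right and down, at radius r is drawn at 1 + k1 r^2 times it, then the intrinsics apply), "origin" and "rotation" of the camera in the world. Camera axes: x right, y down, z forward; pixel columns grow to the right and rows downward; lengths in mm; the calibration is good to about 2 mm. A picture is of the moment at which its call begins. There is no depth.
- env.close_job(): hands the job in, once; it reports no verdict.
The state is a dict: "time_s": time; "q": joint angles; "joint_velocities": joint speeds; "joint_torque": joint torques, N m; "position": TCP position; "tcp_rot": TCP orientation; "contact_force": force on the tool from outside, world axes, zero at the start; "wrist_torque": the same for the moment, N m; "opening": finger opening in mm.
Only numpy, scipy, OpenCV 4.12 (cv2) and the standard library are available. Lean on these libraries where they do the work, as an engineer would, in place of code of your own. Each camera call takes 0.05 s, during which the arm holds its last target.

### The job

Stand the grey power module upright on the pale aluminium apron of the tipping stand, its contact face away from the step and the foot of its opposite face right up against the yellow step, and let go. Then tip it forward over the step so that it comes to lie on the black bed with its contacts up, let go, take it again as it lies, and lay it flat inside the blue-rimmed nest, contacts still up. Leave the spool, the jar, the loupe and the tape roll where they are.

Things in the scene. Friction and masses are not known exactly. Their poses are not given: they have to be found in the camera images.
- module: loose grey power module, a box 50 x 44 x 100 mm (its x, y, z), 0.28 to 0.56 kg, orange band at its foot; at the start it stands upright. Origin: centre of its foot; z runs up to its top end. Its -x face is the contact face: black panel with 12 brass contacts, at the start roughly towards the robot (within 30 degrees). +x face plain. Grasp it across y (44 mm), standing or lying
- module_center (a point): centre of the power module (50 mm up its z axis), same axes. The module tips easily when its foot is stopped: 1 to 2 N near the top start it, and past about 33 degrees it falls over by itself
- module_toe (a point): toe of the power module: middle of the lower edge of its plain +x face, same axes as the module
- stand: tipping stand, fixed to the bench, 90 mm wide (y). Origin: at bench height below the middle of its step's edge. To -x (robot's side): bare pale aluminium apron, 85 mm long, top 4 mm above the bench, where the module stands. At x = 0 a yellow upright step along y rises to 16 mm. To +x: the bed, 130 mm long, level at 16 mm, black rubber top
- stand_edge (a point): middle of the step's upper edge (16 mm above the bench), axes of the stand. A module with its toe at the step, pushed near its top towards +x, pivots over this edge and ends on the bed with its foot end overhanging the apron by about 10 mm
- nest: inspection nest, fixed to the bench: white tray with a blue rim. Origin: centre of its underside. Outer 72 mm along its x, 128 mm along y; floor 4 mm above the bench; rim walls 4 mm thick, top 12 mm above the bench; clear inside 64 x 120 mm. The module lies in it lengthwise along y, either way round
- solder_spool: bystander: blue and white spool, 53 mm across, 40 mm high; origin centre of its underside
- jar_grease: bystander: white jar with black lid, 38 mm across, 40 mm high; origin centre of its underside
- loupe: bystander: black eye loupe, 38 mm across, 28 mm high; origin centre of its underside
- tape_green: bystander: roll of green tape lying flat, 104 mm across, 24 mm high; origin centre of its underside. Just behind it, left of the work, a fixed microscope rises higher than the module: keep the gripper and wrist clear of it
Mind the look-alikes: they are no part of the job. Of the things that look like the module, the larger one is meant. Of the things that look like the nest, the larger one is meant.

How it is judged (in metres and radians):
On the way, in this order (a step that is already met when the one before it is completed fails the run):
1. the module stands upright and released on the apron, contact face away from the step, toe within 6 mm of the step (angle between module's own z axis and vertical below 0.08 rad and x of module_toe in the frame of stand between -0.006 and 0.004 m and y of module_toe in the frame of stand between -0.03 and 0.03 m and z of module_toe in the frame of stand below 0.01 m and angle between the x axis of module and the x axis of stand, either way round below 0.17 rad and contact force between the fingers and module below 0.2 N and linear speed of module below 0.03 m/s), for 0.2 s.
2. the module is tipped partly forward (20 to 63 degrees) with its foot still at the step (angle between module's own z axis and vertical between 0.35 and 1.1 rad and angle between module's own x axis and vertical above 1.8 rad and x of module_toe in the frame of stand between -0.025 and 0.012 m and z of module_toe in the frame of stand below 0.025 m), for 0.05 s.
3. the module lies on the bed, contacts up, released and at rest (angle between module's own x axis and vertical above 3 rad and x of module_center in the frame of stand between 0.005 and 0.11 m and y of module_center in the frame of stand between -0.045 and 0.045 m and z of module_center in the frame of stand between 0.036 and 0.046 m and contact force between the fingers and module below 0.2 N and linear speed of module below 0.03 m/s), for 0.2 s.
At the end, for the whole second after the job is handed in: the module lies flat on the floor of the nest, inside the rim (centre within 13 mm of the nest's in x and y, not propped on the rim), lengthwise, contacts up, released and at rest (angle between module's own x axis and vertical above 3.05 rad and x of module_center in the frame of nest between -0.013 and 0.013 m and y of module_center in the frame of nest between -0.013 and 0.013 m and z of module_center in the frame of nest below 0.0325 m and angle between the z axis of module and the y axis of nest, either way round below 0.25 rad and contact force between the fingers and module below 0.2 N and linear speed of module below 0.03 m/s); the robot touches nothing.
It fails at once if a bystander (spool, jar, loupe or tape roll) is moved more than 15 mm (distance of any of solder_spool, jar_grease, loupe, tape_green from where it was at the start of the episode above 0.015 m).
It also fails if it takes over 70 s, if anything falls off the work surface, if the arm or the gripper's body presses on something with over 40 N, if the wrist force passes 120 N, or if a joint passes its speed limit or range.

## Working session

There is one attempt and no reset: what is moved stays moved. The work goes in short steps, Python scripts to look and compute and a tool call to move; the robot and the scene stay as the last step left them, time stands still between calls to the robot, and variables do not carry over. Pictures are saved under pics/ and viewed, and the job is handed in when it is done.

Besides the shell and the picture viewer there is one more tool, called after ">>>" by a JSON object that holds its "api" and its "payload". move_arm: Moves the arm, as the interface text tells. Its arguments: {"type":"object","properties":{"rows":{"type":"array"},"fingers":{"type":"number"},"squeeze":{"type":"number"}},"required":["rows"]}

```bash
ls; mkdir -p pics
python3 - <<'E'
from station import get_obs,cams,env
import cv2
for n in("side","top"):
    s=cams.snapshot(n); cv2.imwrite(f"pics/{n}0.png",s["color"][:,:,::-1]); print(n,s["K"],s["k1"],s["origin"],s["rotation"])
print(get_obs())
E
```

```text
pics
side [[465.16974569   0.         315.49138296]
 [  0.         465.16974569 237.1430325 ]
 [  0.           0.           1.        ]] 0.007460269555512407 [128.98146639 947.63554003 911.53669175] [-0.18256264  0.87516273 -0.43979012  0.08570725]
top [[619.6371768    0.         322.16989997]
 [  0.         619.6371768  235.65549497]
 [  0.           0.           1.        ]] 0.05553513511341711 [ 254.42839126  -92.07276846 1847.32753991] [ 0.70635728 -0.70357625  0.058064   -0.0516569 ]
{'time_s': 0.1, 'q': array([ 8.97902745e-01,  1.58941641e-01,  1.59808693e+00, -2.01721647e-05,
        1.38619283e+00, -2.10119961e-01]), 'joint_velocities': array([-0.00244458, -0.00154074, -0.00144532, -0.00114753,  0.00313578,
        0.00200289]), 'joint_torque': array([-7.73379270e-05, -3.86503887e+01, -3.22959316e+01,  7.02677923e-02,
        3.39233677e-02, -5.08448579e-05]), 'position': array([256.38016136, 514.05964957, 213.75201254]), 'tcp_rot': array([ 2.29325709e-01,  9.73349401e-01, -7.40519674e-04, -3.39021694e-04]), 'contact_force': array([ 0.56293319,  0.05362527, -0.29500392]), 'wrist_torque': array([0.0293434 , 0.00887036, 0.0176701 ]), 'opening': 91.98432345576884}
```

View pics/side0.png

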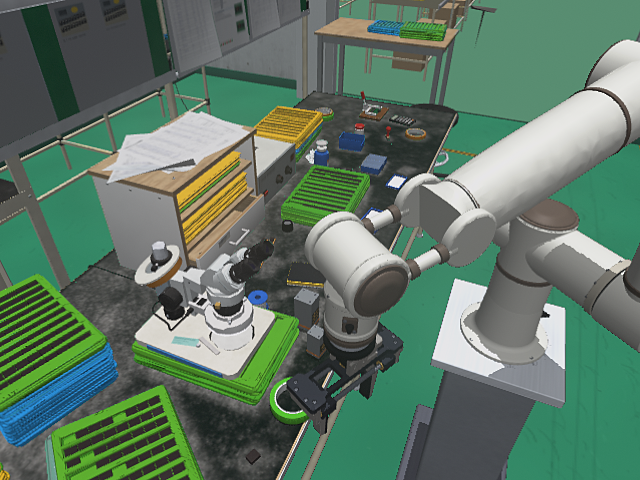

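View pics/top0.png

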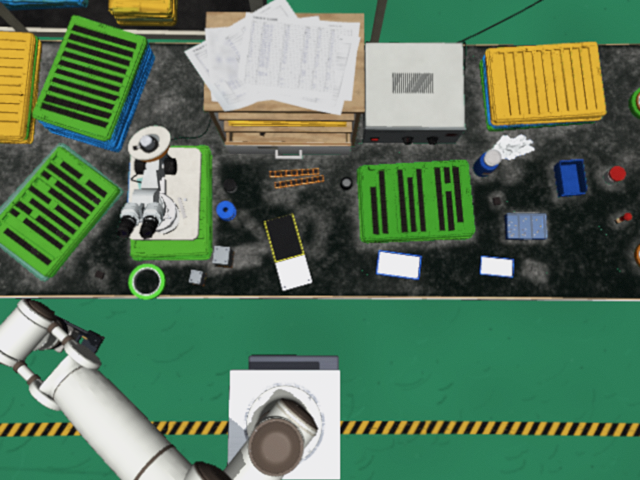

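```bash
cat > h.py <<'E'
import numpy as np,cv2
from scipy.spatial.transform import Rotation as R
from station import get_obs,cams,env
def pix2plane(s,uv,z):
    K=s["K"];x=(uv[0]-K[0,2])/K[0,0];y=(uv[1]-K[1,2])/K[1,1]
    rd=np.hypot(x,y);r=rd
    for _ in range(20): r=rd/(1+s["k1"]*r*r)
    f=r/rd if rd>0 else 1
    Rm=R.from_quat(s["rotation"]).as_matrix() if np.size(s["rotation"])==4 else s["rotation"]
    d=Rm@np.array([x*f,y*f,1]);o=np.array(s["origin"]);t=(z-o[2])/d[2]
    return o+t*d
def proj(s,P):
    Rm=R.from_quat(s["rotation"]).as_matrix()
    p=(np.atleast_2d(P)-s["origin"])@Rm
    n=p[:,:2]/p[:,2:];r2=(n**2).sum(1,keepdims=True);n=n*(1+s["k1"]*r2)
    return n*[s["K"][0,0],s["K"][1,1]]+[s["K"][0,2],s["K"][1,2]]
def crop(s,u0,v0,w,h,f,name):
    c=s["color"][v0:v0+h,u0:u0+w,::-1]
    cv2.imwrite(f"pics/{name}.png",cv2.resize(c,None,fx=f,fy=f,interpolation=cv2.INTER_CUBIC))
E
python3 - <<'E'
from h import *
s=cams.snapshot("top")
for n,u in dict(module=(221,256),small=(195,276),nest=(399,265),tape=(146,281),step1=(275,261),step2=(306,256),spool=(226,210)).items(): print(n,pix2plane(s,u,16).round())
crop(s,120,180,200,120,4,"t1"); crop(s,370,240,160,50,5,"t2")
s=cams.snapshot("side"); crop(s,230,240,200,150,4,"s1")
E
```

```text
module [479. 192.  16.]
small [419. 266.  16.]
nest [ 454. -337.   16.]
tape [404. 409.  16.]
step1 [464.  32.  16.]
step2 [480. -60.  16.]
spool [618. 181.  16.]
```

View pics/t1.png

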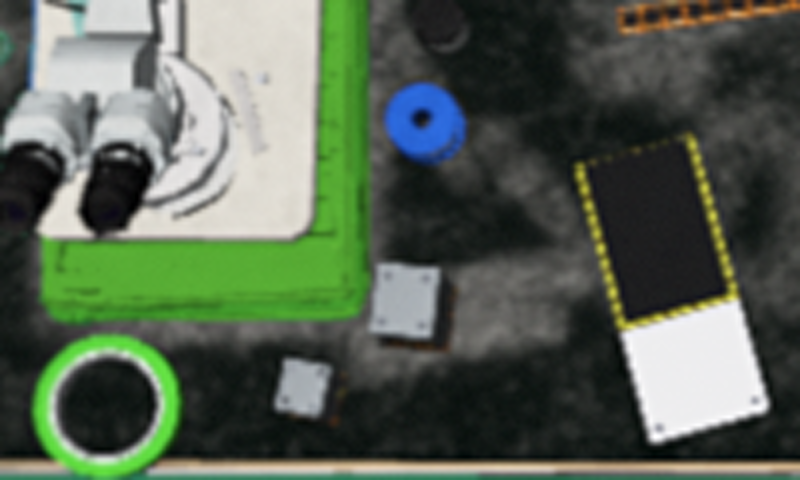

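View pics/t2.png

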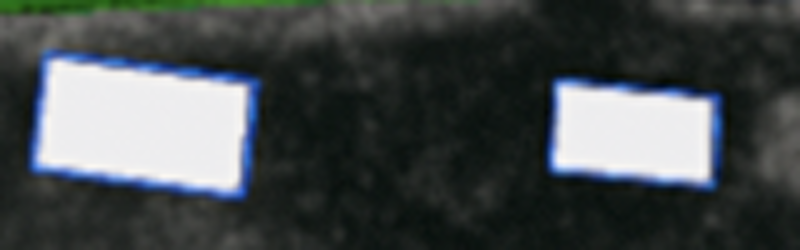

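View pics/s1.png

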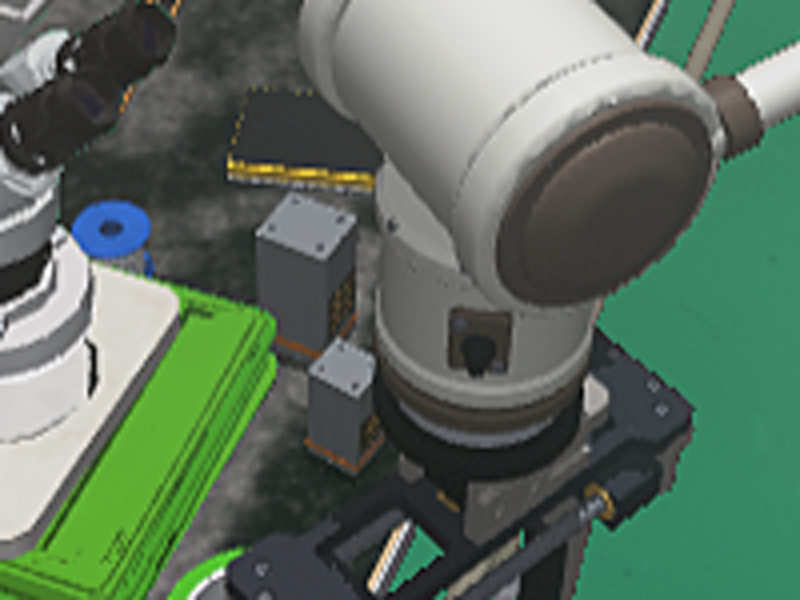

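```bash
cat > fit.py <<'E'
from h import *
from scipy.optimize import least_squares
def fit(obs,local,x0):
    """obs: list of (snapshot, uv Nx2, idx) ; local Nx3 in body frame; pose x,y,yaw on plane"""
    local=np.array(local,float)
    def W(p): 
        c,s=np.cos(p[2]),np.sin(p[2]);M=np.array([[c,-s,0],[s,c,0],[0,0,1]])
        return local@M.T+[p[0],p[1],0]
    f=lambda p: np.concatenate([(proj(s,W(p)[idx])-uv).ravel() for s,uv,idx in obs])
    r=least_squares(f,x0,x_scale=[1,1,.01]);return r.x,np.abs(r.fun).reshape(-1,2).round(1)
def cr(pts,u0,v0,f): return (np.array(pts,float)+.5)/f-.5+[u0,v0]
E
python3 - <<'E'
from fit import *
t=cams.snapshot("top"); s=cams.snapshot("side")
uv=cr([(578,163),(692,134),(620,328),(738,298),(650,445),(770,410)],120,180,4)
L=[(130,45,16),(130,-45,16),(0,45,16),(0,-45,16),(-85,45,4),(-85,-45,4)]
p,r=fit([(t,uv,range(6))],L,[470,-20,-.2]);print("stand",p,r.tolist())
print(proj(s,[(p[0],p[1],16)]))
uv=cr([(43,52),(258,78),(243,198),(32,172)],370,240,5)
L=[(36,64,12),(36,-64,12),(-36,-64,12),(-36,64,12)]
p,r=fit([(t,uv,range(4))],L,[450,-330,0]);print("nest",p,r.tolist())
uv=cr([(378,262),(441,266),(431,341),(369,333)],120,180,4)
uvs=cr([(293,194),(355,215),(327,263),(257,234)],230,240,4)
L=[(25,22,100),(25,-22,100),(-25,-22,100),(-25,22,100)]
for o in ([(t,uv,range(4))],[(s,uvs,range(4))],[(t,uv,range(4)),(s,uvs,range(4))]):
  p,r=fit(o,L,[460,180,0]);print("module",p,r.tolist())
E
```

```text
stand [ 4.72851239e+02 -1.13957517e+01  2.70485463e-01] [[0.2, 0.2], [0.3, 0.2], [0.2, 0.6], [0.0, 0.2], [0.2, 0.7], [0.5, 0.0]]
[[333.87737312 274.78187586]]
nest [ 4.55827337e+02 -3.35452532e+02 -1.18905760e-01] [[0.1, 0.0], [0.2, 0.1], [0.4, 0.0], [0.3, 0.1]]
module [ 4.72049087e+02  1.79354940e+02 -9.71680093e-02] [[0.1, 0.1], [0.2, 0.7], [0.1, 0.6], [0.1, 0.2]]
module [473.31004587 180.74042424  -1.60425538] [[0.3, 0.8], [0.5, 0.9], [1.1, 0.0], [0.3, 1.7]]
module [473.10853252 179.91837361  -0.83213686] [[8.1, 2.3], [2.6, 8.1], [8.4, 1.1], [3.1, 8.4], [7.4, 3.1], [6.4, 5.9], [7.1, 4.7], [7.6, 6.6]]
```

Run:
```python
from fit import *
t=cams.snapshot("top"); s=cams.snapshot("side")
uv=cr([(378,262),(441,266),(431,341),(369,333)],120,180,4)
uvs=cr([(293,194),(355,215),(327,263),(257,234)],230,240,4)
L=[(25,22,100),(25,-22,100),(-25,-22,100),(-25,22,100)]
for o in ([(t,uv,range(4))],[(s,uvs,[1,2,3,0])],[(t,uv,range(4)),(s,uvs,[1,2,3,0])]):
  p,r=fit(o,L,[460,180,0]);print("module",p,r.tolist())
o=get_obs();print(R.from_quat(o["tcp_rot"]).as_matrix().round(3),o["time_s"])
```

```text
module [ 4.72049087e+02  1.79354940e+02 -9.71680093e-02] [[0.1, 0.1], [0.2, 0.7], [0.1, 0.6], [0.1, 0.2]]
module [ 4.73377779e+02  1.80842979e+02 -7.30725254e-02] [[0.8, 0.6], [1.2, 0.6], [0.0, 0.3], [0.4, 0.2]]
module [ 4.72867912e+02  1.80070548e+02 -8.60554029e-02] [[0.3, 0.1], [0.6, 0.3], [0.1, 1.0], [0.1, 0.4], [0.3, 0.7], [1.5, 0.6], [0.1, 0.4], [0.1, 0.1]]
[[-0.895  0.446 -0.   ]
 [ 0.446  0.895 -0.   ]
 [ 0.    -0.    -1.   ]] 0.4
```

Run:
```python
from fit import *
t=cams.snapshot("top"); s=cams.snapshot("side")
a=cr([(370,318)],120,180,4)[0]; b=cr([(275,322)],230,240,4)[0]
for z in (0,20,40,60,80): print(z,pix2plane(t,a,z).round(),pix2plane(s,b,z).round())
```

```text
0 [471. 220.   0.] [499. 178.   0.]
20 [469. 217.  20.] [491. 195.  20.]
40 [466. 214.  40.] [482. 212.  40.]
60 [464. 210.  60.] [474. 228.  60.]
80 [462. 207.  80.] [466. 245.  80.]
```

```bash
cat > plan.py <<'E'
from h import *
import sys
def cur():
    o=get_obs();M=R.from_quat(o["tcp_rot"]).as_matrix();return o["position"],np.arctan2(-M[0,1],M[1,1]),M
def plan(pts,step=35,spin=.15):
    """pts: list of (x,y,z,phi)"""
    p,phi,M=cur(); rows=[]
    for x,y,z,ph in pts:
        d=np.array([x,y,z])-p; dphi=ph-phi
        n=max(1,int(np.ceil(np.linalg.norm(d)/step)),int(np.ceil(abs(dphi)/spin)))
        for i in range(n):
            c,s=np.cos(phi),np.sin(phi); Rm=np.array([[-c,-s,0],[-s,c,0],[0,0,-1]])
            v=Rm.T@(d/n)/1000; rows.append([round(float(a),4) for a in v]+[round(-dphi/n,3)]); phi+=dphi/n
            # Rm columns: x=(-c,-s), y=(-s,c), z
        p=np.array([x,y,z])
    return rows
if __name__=="__main__":
    pts=eval(sys.argv[1]); kw=eval(sys.argv[2]) if len(sys.argv)>2 else {}
    p,phi,M=cur();o=get_obs();print(p.round(1),round(phi,3),"tilt",M[2].round(3),o["time_s"])
    r=plan(pts,**kw)
    for i in range(0,len(r),8): print(r[i:i+8])
E
sed -i 's/\[-s,c,0\],\[0,0,-1\]\])/[-s,c,0],[0,0,-1]])/' plan.py
python3 plan.py "[(310,330,200,-.09),(370,180,190,-.09),(472.5,180,190,-.09)]"
```

```text
[256.7 514.5 214.6] -0.463 tilt [ 0. -0. -1.] 0.5
[[-0.0217, -0.0235, 0.0024, np.float64(-0.062)], [-0.0202, -0.0248, 0.0024, np.float64(-0.062)], [-0.0186, -0.0261, 0.0024, np.float64(-0.062)], [-0.0169, -0.0272, 0.0024, np.float64(-0.062)], [-0.0152, -0.0282, 0.0024, np.float64(-0.062)], [-0.0134, -0.029, 0.0024, np.float64(-0.062)], [-0.0146, -0.0288, 0.002, np.float64(-0.0)], [-0.0146, -0.0288, 0.002, np.float64(-0.0)]]
[[-0.0146, -0.0288, 0.002, np.float64(-0.0)], [-0.0146, -0.0288, 0.002, np.float64(-0.0)], [-0.0146, -0.0288, 0.002, np.float64(-0.0)], [-0.034, 0.0031, 0.0, np.float64(0.0)], [-0.034, 0.0031, 0.0, np.float64(0.0)], [-0.034, 0.0031, 0.0, np.float64(0.0)]]
```

>>> {"api": "move_arm", "payload": {"rows": [[-0.022,-0.024,0.002,-0.062],[-0.02,-0.025,0.002,-0.062],[-0.019,-0.026,0.002,-0.062],[-0.017,-0.027,0.002,-0.062],[-0.015,-0.028,0.002,-0.062],[-0.013,-0.029,0.002,-0.062],[-0.015,-0.029,0.002,0],[-0.015,-0.029,0.002,0]], "fingers": 0}}

```text
time_s: 1.5
position: [334.7, 268.3, 198.8]
tcp_rot: [0.045, 0.999, 0.0, 0.0]
contact_force: [0.5, 0.4, 0.6]
opening: 91.9
```

>>> {"api": "move_arm", "payload": {"rows": [[-0.015,-0.029,0.002,0],[-0.015,-0.029,0.002,0],[-0.015,-0.029,0.002,0],[0,0,0,0]]}}

```text
time_s: 2.0
position: [371.8, 177.3, 192.7]
tcp_rot: [0.047, 0.999, -0.0, 0.0]
contact_force: [-0.1, 0.2, -0.7]
opening: 92.2
```

```bash
python3 - <<'E'
from h import *
s=cams.snapshot("side"); crop(s,220,240,200,150,4,"s2")
t=cams.snapshot("top"); crop(t,120,180,200,120,4,"t3")
E
python3 plan.py "[(400,180,190,-.09),(472.5,180,190,-.09)]"
```

```text
[371.2 178.8 192.7] -0.092 tilt [-0.     0.001 -1.   ] 2.1
[[-0.0286, 0.0038, 0.0027, np.float64(-0.002)], [-0.0241, 0.0022, 0.0, np.float64(-0.0)], [-0.0241, 0.0022, 0.0, np.float64(-0.0)], [-0.0241, 0.0022, 0.0, np.float64(-0.0)]]
```

View pics/s2.png

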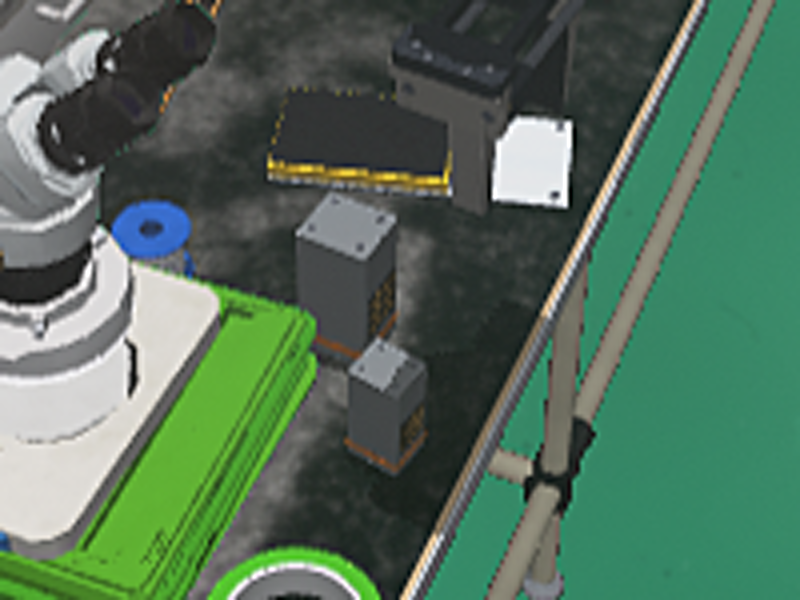

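View pics/t3.png

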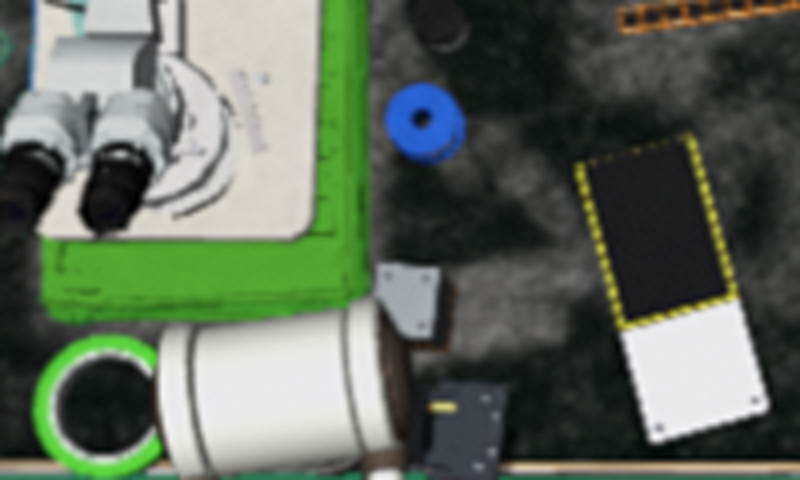

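Run:
```python
from fit import *
t=cams.snapshot("top"); s=cams.snapshot("side")
# eyepiece right tip: top crop (105,225) ; side crop (70,150) / (195,45)
for n,a,b in (("right eyepiece end",(105,225),(195,45)),("right eyepiece",(105,225),(70,150)),("left",(15,210),(70,150))):
  a=cr([a],120,180,4)[0]; b=cr([b],220,240,4)[0]
  for z in (100,150,200,250,300,350): print(n,z,pix2plane(t,a,z).round(),pix2plane(s,b,z).round())
# wrist: left end of white link
for z in(200,250,300,350): print(z,[pix2plane(t,cr([q],120,180,4)[0],z).round() for q in ((160,325),(160,470),(380,300),(400,450))])
# wrist in side view
crop(s,180,40,320,240,2.5,"s3")
```

```text
right eyepiece end 100 [525. 392. 100.] [645.  59. 100.]
right eyepiece end 150 [517. 378. 150.] [613. 114. 150.]
right eyepiece end 200 [510. 364. 200.] [582. 169. 200.]
right eyepiece end 250 [502. 351. 250.] [550. 223. 250.]
right eyepiece end 300 [494. 337. 300.] [518. 278. 300.]
right eyepiece end 350 [486. 323. 350.] [486. 333. 350.]
right eyepiece 100 [525. 392. 100.] [668. 190. 100.]
right eyepiece 150 [517. 378. 150.] [635. 236. 150.]
right eyepiece 200 [510. 364. 200.] [602. 283. 200.]
right eyepiece 250 [502. 351. 250.] [568. 330. 250.]
right eyepiece 300 [494. 337. 300.] [535. 376. 300.]
right eyepiece 350 [486. 323. 350.] [502. 423. 350.]
left 100 [536. 456. 100.] [668. 190. 100.]
left 150 [528. 440. 150.] [635. 236. 150.]
left 200 [519. 424. 200.] [602. 283. 200.]
left 250 [511. 409. 250.] [568. 330. 250.]
left 300 [503. 393. 300.] [535. 376. 300.]
left 350 [495. 377. 350.] [502. 423. 350.]
200 [array([443., 325., 200.]), array([347., 321., 200.]), array([460., 180., 200.]), array([360., 164., 200.])]
250 [array([437., 312., 250.]), array([344., 308., 250.]), array([454., 172., 250.]), array([357., 156., 250.])]
300 [array([431., 300., 300.]), array([341., 296., 300.]), array([447., 164., 300.]), array([354., 148., 300.])]
350 [array([425., 287., 350.]), array([338., 283., 350.]), array([441., 155., 350.]), array([350., 141., 350.])]
```

View pics/s3.png

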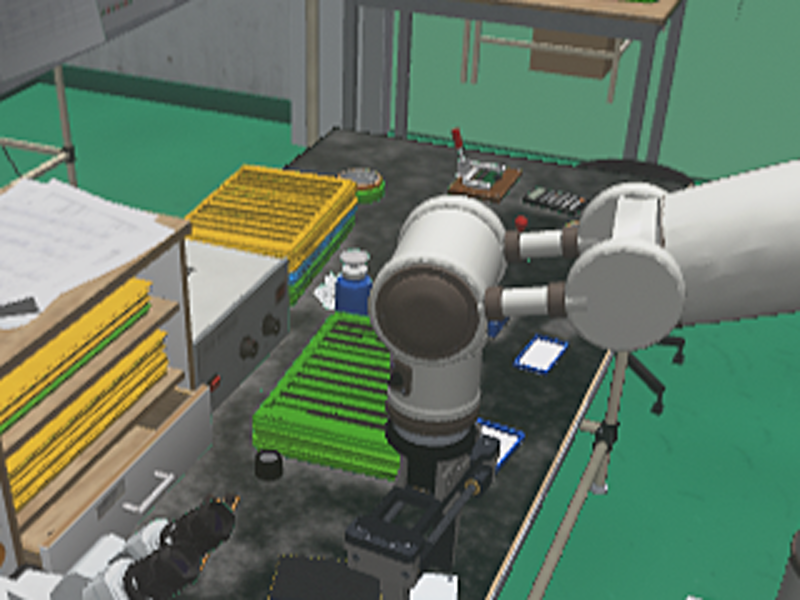

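>>> {"api": "move_arm", "payload": {"rows": [[-0.0255,0.0037,0.003,0],[-0.025,0.0022,0,0],[-0.025,0.0022,0,0],[-0.025,0.0022,0,0],[0,0,0.03,0],[0,0,0.03,0],[0,0,0.01,0],[0,0,0,0]], "fingers": 0.25}}

```text
time_s: 3.2
position: [471.8, 180.2, 119.5]
tcp_rot: [0.045, 0.999, -0.0, -0.0]
contact_force: [-0.1, -0.1, 0.3]
opening: 68.8
```

```bash
python3 - <<'E'
from h import *
s=cams.snapshot("side"); crop(s,220,200,200,150,4,"s4")
t=cams.snapshot("top"); crop(t,150,200,150,100,5,"t4")
E
python3 plan.py "[(472.5,180,62,-.09)]"
```

```text
[473.1 180.1 120.9] -0.09 tilt [-0.002  0.    -1.   ] 3.3
[[0.0003, -0.0001, 0.0294, np.float64(-0.0)], [0.0003, -0.0001, 0.0294, np.float64(-0.0)]]
```

View pics/s4.png

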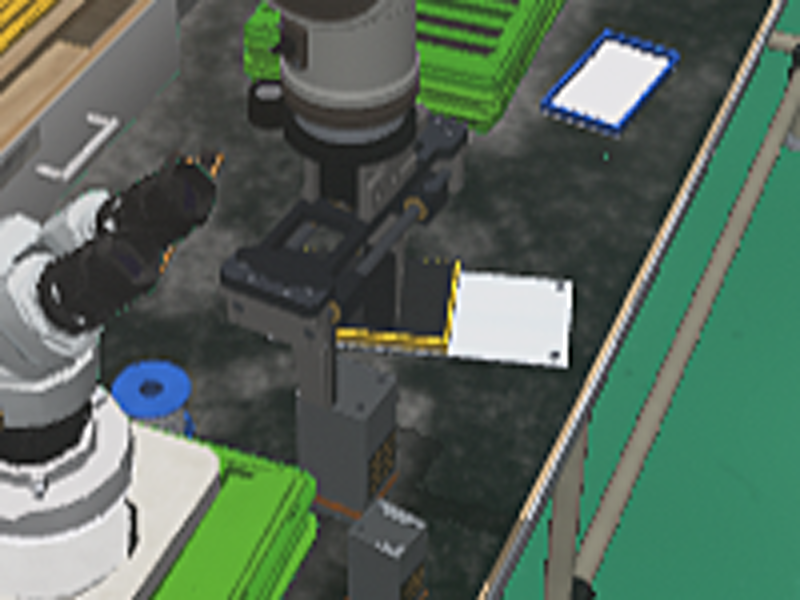

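>>> {"api": "move_arm", "payload": {"rows": [[0,0,0.02,0],[0,0,0.02,0],[0,0,0.018,0],[0,0,0,0]]}}

```text
time_s: 3.8
position: [472.0, 179.7, 61.6]
tcp_rot: [0.045, 0.999, -0.0, -0.0]
contact_force: [0.3, -0.6, 0.5]
opening: 69.1
```

>>> {"api": "move_arm", "payload": {"rows": [[0,0,0,0],[0,0,0,0],[0,0,0,0],[0,0,0,0],[0,0,0,0]], "fingers": 1, "squeeze": 25}}

```text
time_s: 4.42
position: [473.1, 179.9, 62.5]
tcp_rot: [0.045, 0.999, 0.0, 0.001]
contact_force: [0.5, 0.4, 5.6]
opening: 44.2
```

>>> {"api": "move_arm", "payload": {"rows": [[0,0,-0.01,0],[0,0,-0.015,0],[0,0,-0.02,0],[0,0,-0.02,0],[0,0,0,0]]}}

```text
time_s: 5.05
position: [473.7, 179.8, 128.6]
tcp_rot: [0.045, 0.999, 0.0, 0.002]
contact_force: [0.3, -0.5, -3.2]
opening: 44.0
```

```bash
python3 - <<'E'
from fit import *
s=cams.snapshot("side"); crop(s,240,220,160,120,5,"s5")
p=proj(s,[(472.85,-11.4,16)]);print(p)
t=cams.snapshot("top"); crop(t,150,200,180,100,4,"t5")
E
python3 plan.py "[(440,60,120,.27),(430,-20,120,.27)]"
```

```text
[[333.87830517 274.78110381]]
[471.9 179.6 126.3] -0.091 tilt [ 0. -0. -1.] 5.15
[[0.0052, -0.0305, 0.0016, np.float64(-0.09)], [0.008, -0.0299, 0.0016, np.float64(-0.09)], [0.0106, -0.0291, 0.0016, np.float64(-0.09)], [0.0132, -0.028, 0.0016, np.float64(-0.09)], [0.0103, -0.0248, 0.0, np.float64(-0.0)], [0.0103, -0.0248, 0.0, np.float64(-0.0)], [0.0103, -0.0248, 0.0, np.float64(-0.0)]]
```

View pics/s5.png

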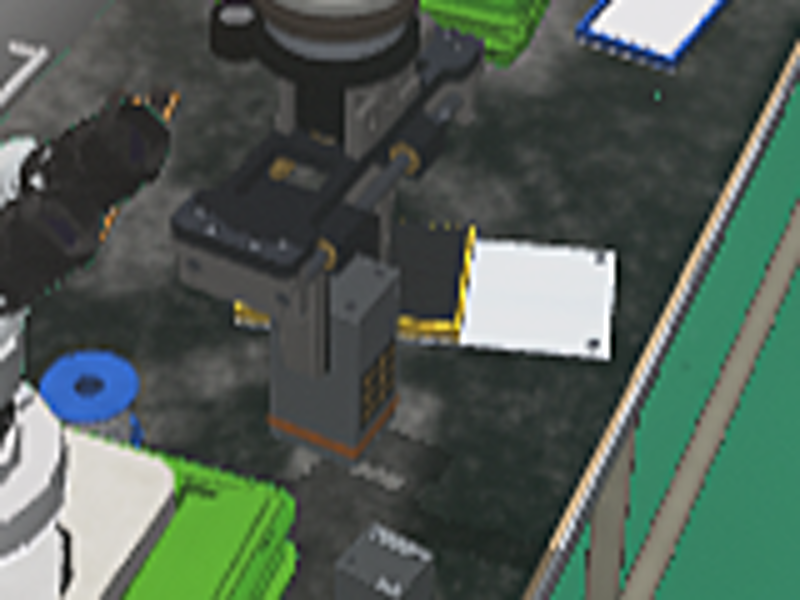

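```bash
cat > draw.py <<'E'
from fit import *
def box(img,s,p,phi,z0,col,L=(50,44,100),f=5,o=(240,220)):
    c,sn=np.cos(phi),np.sin(phi)
    pts=np.array([(a*L[0]/2,b*L[1]/2,h*L[2]) for h in(0,1) for a,b in((1,1),(1,-1),(-1,-1),(-1,1))])
    w=pts@np.array([[c,-sn,0],[sn,c,0],[0,0,1]]).T+[p[0],p[1],z0]
    uv=((proj(s,w)-o+.5)*f-.5).round().astype(int)
    for i in range(4):
        for a,b in((i,(i+1)%4),(4+i,4+(i+1)%4),(i,i+4)): cv2.line(img,tuple(map(int,uv[a])),tuple(map(int,uv[b])),col,1)
E
python3 - <<'E'
from draw import *
s=cams.snapshot("side"); crop(s,240,220,160,120,5,"s6")
i=cv2.imread("pics/s6.png"); o=get_obs(); p=o["position"]; box(i,s,p,-.09,p[2]-62,(0,255,255))
c=.27; cc,sn=np.cos(c),np.sin(c)
for L in([(0,45,16),(0,-45,16)],[(0,-45,16),(130,-45,16)],[(0,45,16),(130,45,16)],[(0,45,4),(-85,45,4),(-85,-45,4),(0,-45,4)]):
    w=np.array(L)@np.array([[cc,-sn,0],[sn,cc,0],[0,0,1]]).T+[472.85,-11.4,0]
    uv=((proj(s,w)-(240,220)+.5)*5-.5).astype(np.int32); cv2.polylines(i,[uv],False,(255,0,255))
cv2.imwrite("pics/s6.png",i)
E
```

```text
(no output)
```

View pics/s6.png

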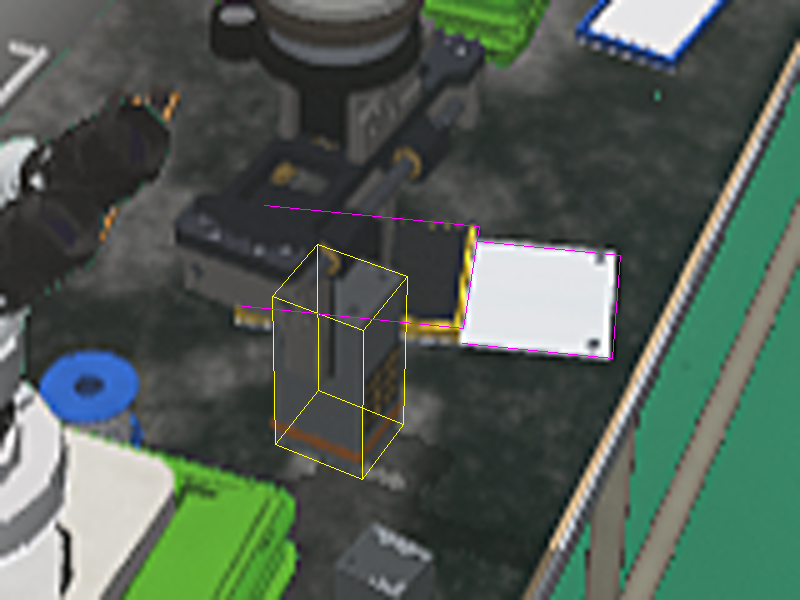

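Run:
```python
from draw import *
s=cams.snapshot("side"); i=cv2.imread("pics/s2.png"); box(i,s,(472.9,180.1),-.086,0,(0,255,255),f=4,o=(220,240)); a=i[150:450,200:500]
o=get_obs();print(o["position"],o["contact_force"],o["time_s"])
crop(s,240,250,75,75,8,"tmp");b=cv2.imread("pics/tmp.png"); box(b,s,o["position"],-.09,o["position"][2]-62,(0,255,255),f=8,o=(240,250))
a=cv2.resize(a,(600,600))[:,:400]; 
cv2.imwrite("pics/s7.png",np.hstack([a,b[:,:400]]))
```

```text
[471.40935711 179.52179244 125.53696252] [ 0.75719439 -0.58173288 -2.81225976] 5.25
```

View pics/s7.png

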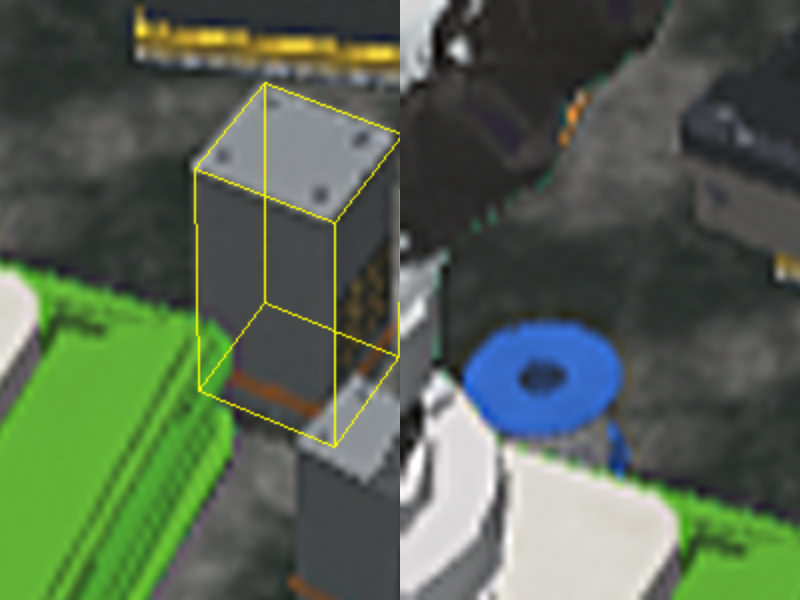

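>>> {"api": "move_arm", "payload": {"rows": [[0.005,-0.03,0.002,-0.09],[0.008,-0.03,0.002,-0.09],[0.011,-0.029,0.002,-0.09],[0.013,-0.028,0.002,-0.091],[0.009,-0.026,0,0],[0.009,-0.026,0,0],[0.009,-0.026,0,0],[0,0,0,0]]}}

```text
time_s: 6.25
position: [434.7, -22.9, 117.9]
tcp_rot: [-0.133, 0.991, 0.0, -0.001]
contact_force: [0.4, 0.7, -3.0]
opening: 43.9
```

```bash
python3 plan.py "[(439,-20.2,80,.2705)]"
python3 - <<'E'
from h import *
t=cams.snapshot("top"); crop(t,240,190,120,120,5,"t6");s=cams.snapshot("side"); crop(s,270,180,160,120,5,"s8")
E
```

```text
[434.7 -22.9 117.9] 0.267 tilt [ 0.001  0.001 -1.   ] 6.25
[[-0.0025, 0.0007, 0.019, np.float64(-0.002)], [-0.0025, 0.0007, 0.019, np.float64(-0.002)]]
```

View pics/s8.png

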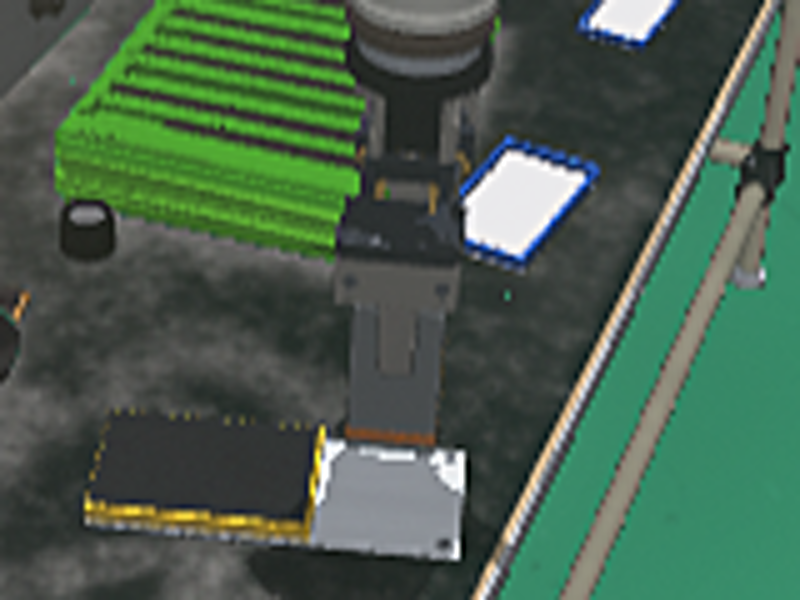

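Run:
```python
from fit import *
t=cams.snapshot("top"); s=cams.snapshot("side")
L=[(130,45,16),(130,-45,16),(0,45,16),(0,-45,16),(-85,45,4),(-85,-45,4)]
uv=cr([(578,163),(692,134),(620,328),(738,298),(650,445),(770,410)],120,180,4)
us=cr([(87,496),(113,411),(306,521),(323,429),(460,557),(466,450)],270,180,5)
for o in ([(t,uv,range(6))],[(s,us,range(6))],[(t,uv,range(6)),(s,us,range(6))]):
  p,r=fit(o,L,[470,-20,.2]);print("stand",p,r.tolist())
```

```text
stand [ 4.72851239e+02 -1.13957517e+01  2.70485467e-01] [[0.2, 0.2], [0.3, 0.2], [0.2, 0.6], [0.0, 0.2], [0.2, 0.7], [0.5, 0.0]]
stand [ 4.75685403e+02 -1.29803499e+01  2.71891934e-01] [[0.7, 1.3], [0.4, 1.6], [0.7, 0.8], [0.5, 1.1], [0.3, 0.3], [0.2, 0.5]]
stand [ 4.74145002e+02 -1.17545887e+01  2.71151623e-01] [[0.1, 0.2], [0.4, 0.7], [0.4, 0.1], [0.1, 0.3], [0.4, 1.2], [0.4, 0.4], [0.4, 1.7], [0.1, 1.2], [1.1, 1.2], [0.9, 0.7], [0.0, 0.2], [0.5, 0.9]]
```

>>> {"api": "move_arm", "payload": {"rows": [[-0.0055,0,0.018,0],[-0.0055,0.0005,0.018,-0.002],[0,0,0.01,0],[0,0,0,0]]}}

```text
time_s: 6.95
position: [444.8, -17.8, 71.9]
tcp_rot: [-0.136, 0.991, 0.0, -0.001]
contact_force: [-0.2, -0.3, -2.2]
opening: 43.8
```

```bash
python3 plan.py "[(445.1,-19.7,67,.271)]"
python3 - <<'E'
from h import *
o=get_obs();print(o["contact_force"],o["time_s"])
E
```

```text
[444.8 -17.8  71.9] 0.273 tilt [ 0.002  0.001 -1.   ] 6.95
[[0.0002, -0.0019, 0.0049, np.float64(0.002)]]
[-0.1578078  -0.28399979 -2.23268611] 6.95
```

>>> {"api": "move_arm", "payload": {"rows": [[0,-0.0015,0.002,0],[0,0,0.002,0],[0,0,0,0]]}}

```text
time_s: 7.32
position: [446.1, -20.0, 68.8]
tcp_rot: [-0.136, 0.991, -0.0, 0.0]
contact_force: [-0.3, 0.0, -2.7]
opening: 43.8
```

>>> {"api": "move_arm", "payload": {"rows": [[0,0,0.001,0],[0,0,0.001,0],[0,0,0,0]]}}

```text
time_s: 7.7
position: [446.1, -19.9, 66.7]
tcp_rot: [-0.136, 0.991, -0.0, 0.0]
contact_force: [-0.1, 0.7, -2.8]
opening: 43.9
```

>>> {"api": "move_arm", "payload": {"rows": [[-0.001,0,0,0],[-0.001,0,0,0],[0,0,0,0]]}}

```text
time_s: 8.07
position: [448.1, -19.3, 66.6]
tcp_rot: [-0.136, 0.991, -0.0, 0.0]
contact_force: [-0.5, 0.7, -1.8]
opening: 44.0
```

>>> {"api": "move_arm", "payload": {"rows": [[-0.001,0,0,0],[0,0,0,0]]}}

```text
time_s: 8.32
position: [449.1, -19.1, 66.7]
tcp_rot: [-0.136, 0.991, -0.0, 0.0]
contact_force: [-1.2, -0.6, -1.4]
opening: 44.1
```

>>> {"api": "move_arm", "payload": {"rows": [[-0.001,0,0,0],[0,0,0,0]]}}

```text
time_s: 8.57
position: [450.0, -18.8, 66.7]
tcp_rot: [-0.136, 0.991, -0.0, 0.0]
contact_force: [-0.2, -0.2, -1.0]
opening: 44.2
```

>>> {"api": "move_arm", "payload": {"rows": [[-0.001,0,0,0],[0,0,0,0]]}}

```text
time_s: 8.82
position: [450.8, -18.6, 66.7]
tcp_rot: [-0.136, 0.991, -0.0, -0.0]
contact_force: [-2.4, -0.1, 1.8]
opening: 43.7
```

Run:
```python
from draw import *
s=cams.snapshot("side"); crop(s,300,220,80,80,8,"s9")
i=cv2.imread("pics/s9.png"); o=get_obs(); p=o["position"];print(p,o["contact_force"]); box(i,s,p,.271,4,(0,255,255),f=8,o=(300,220));cv2.imwrite("pics/s10.png",i[:600])
```

```text
[450.77129603 -18.56194645  66.66088426] [-3.08901135  0.34572439  0.50220149]
```

View pics/s9.png

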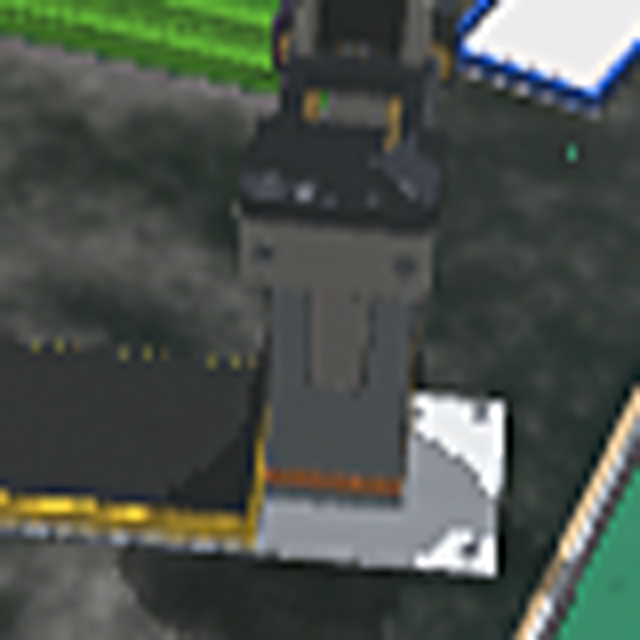

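View pics/s10.png

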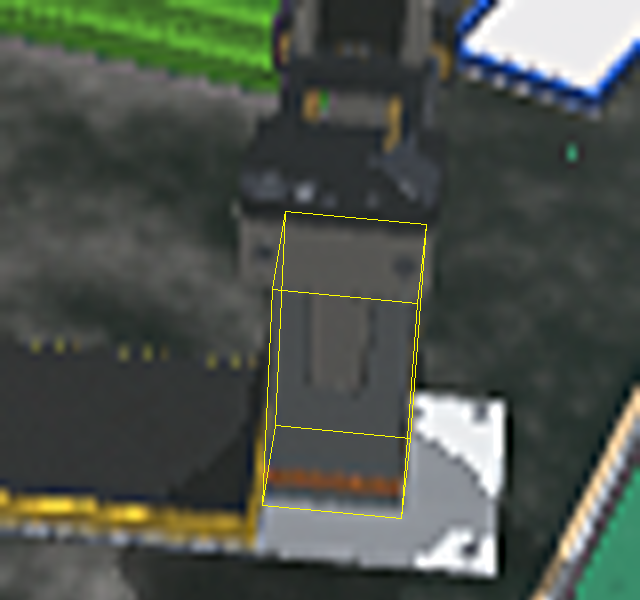

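>>> {"api": "move_arm", "payload": {"rows": [[0.001,0,0,0],[0,0,0,0]]}}

```text
time_s: 9.12
position: [450.3, -18.8, 66.6]
tcp_rot: [-0.136, 0.991, -0.0, 0.001]
contact_force: [1.3, -0.4, -1.6]
opening: 44.0
```

>>> {"api": "move_arm", "payload": {"rows": [[0,0,0.001,0],[0,0,0,0]]}}

```text
time_s: 9.38
position: [450.4, -18.8, 66.6]
tcp_rot: [-0.136, 0.991, 0.0, 0.0]
contact_force: [-2.8, 0.9, 7.8]
opening: 43.7
```

>>> {"api": "move_arm", "payload": {"rows": [[0,0,-0.001,0],[0,0,0,0]]}}

```text
time_s: 9.62
position: [450.0, -18.8, 66.6]
tcp_rot: [-0.136, 0.991, -0.0, 0.0]
contact_force: [-0.0, -0.3, 0.3]
opening: 44.2
```

>>> {"api": "move_arm", "payload": {"rows": [[0,0,0,0],[0,0,0,0],[0,0,0,0],[0,0,0,0]], "fingers": 0.35}}

```text
time_s: 10.12
position: [449.9, -18.9, 66.6]
tcp_rot: [-0.136, 0.991, -0.0, 0.0]
contact_force: [-0.4, 0.4, -0.0]
opening: 59.8
```

Run:
```python
from draw import *
s=cams.snapshot("side"); crop(s,300,220,80,75,8,"s11");t=cams.snapshot("top"); crop(t,250,200,100,100,6,"t11")
o=get_obs(); print(o["position"],o["contact_force"],o["opening"])
```

```text
[449.92900049 -18.82693596  66.59461188] [ 0.9582225   0.34589016 -0.97216641] 59.53287035173309
```

View pics/s11.png

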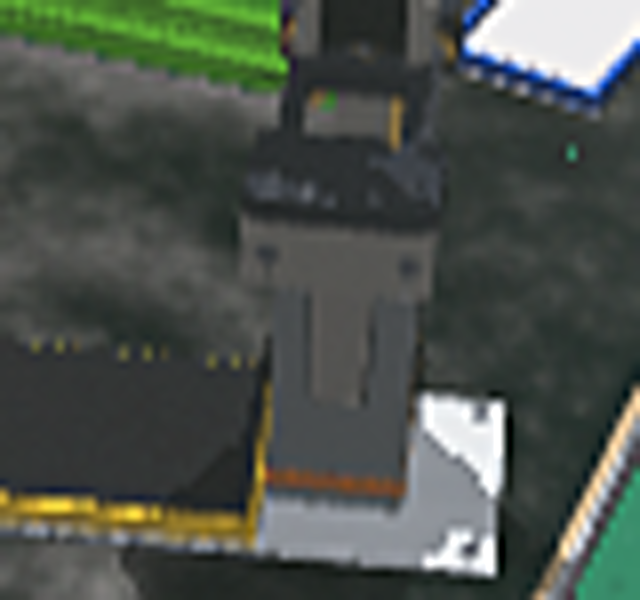

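>>> {"api": "move_arm", "payload": {"rows": [[0,0,0.015,0],[0,0,0.015,0],[0,0,0.01,0],[0,0,0,0]]}}

```text
time_s: 10.72
position: [448.8, -18.5, 25.3]
tcp_rot: [-0.136, 0.991, 0.001, -0.001]
contact_force: [-0.3, -0.3, 0.3]
opening: 59.9
```

>>> {"api": "move_arm", "payload": {"rows": [[0,0,0,0],[0,0,0,0],[0,0,0,0]], "fingers": 1, "squeeze": 12}}

```text
time_s: 11.1
position: [450.4, -18.9, 27.1]
tcp_rot: [-0.136, 0.991, -0.0, 0.001]
contact_force: [0.3, -0.1, 1.0]
opening: 44.1
```

>>> {"api": "move_arm", "payload": {"rows": [[-0.001,0,0,0],[0,0,0,0]]}}

```text
time_s: 11.35
position: [450.5, -18.8, 27.1]
tcp_rot: [-0.136, 0.991, -0.0, -0.001]
contact_force: [-4.2, -0.7, 5.8]
opening: 44.1
```

>>> {"api": "move_arm", "payload": {"rows": [[-0.001,0,0,0],[0,0,0,0]]}}

```text
time_s: 11.6
position: [450.8, -18.8, 27.1]
tcp_rot: [-0.136, 0.991, -0.0, -0.002]
contact_force: [-8.1, -2.1, 9.5]
opening: 44.2
```

>>> {"api": "move_arm", "payload": {"rows": [[0.0015,0,0,0],[0,0,0,0]]}}

```text
time_s: 11.85
position: [450.7, -18.8, 27.0]
tcp_rot: [-0.136, 0.991, -0.0, 0.0]
contact_force: [-1.6, -0.5, 5.0]
opening: 43.9
```

>>> {"api": "move_arm", "payload": {"rows": [[0,0,0,0],[0,0,0,0],[0,0,0,0],[0,0,0,0]], "fingers": 0.3}}

```text
time_s: 12.35
position: [450.3, -18.6, 26.5]
tcp_rot: [-0.136, 0.991, 0.0, -0.0]
contact_force: [-0.1, 0.1, 0.3]
opening: 64.1
```

>>> {"api": "move_arm", "payload": {"rows": [[0,0,-0.03,0],[0,0,-0.04,0],[0,0,-0.04,0],[0,0,0,0]]}}

```text
time_s: 12.85
position: [452.9, -19.5, 139.9]
tcp_rot: [-0.136, 0.991, -0.002, 0.003]
contact_force: [0.3, 0.2, -0.4]
opening: 64.3
```

Run:
```python
from draw import *
s=cams.snapshot("side"); crop(s,300,200,80,75,8,"s12");t=cams.snapshot("top"); crop(t,250,200,100,100,6,"t12")
o=get_obs(); print(o["position"],o["contact_force"],o["opening"])
```

```text
[450.19031628 -18.59051679 136.19705976] [-0.52343972 -0.05875358  0.56061728] 64.3498049965307
```

View pics/s12.png

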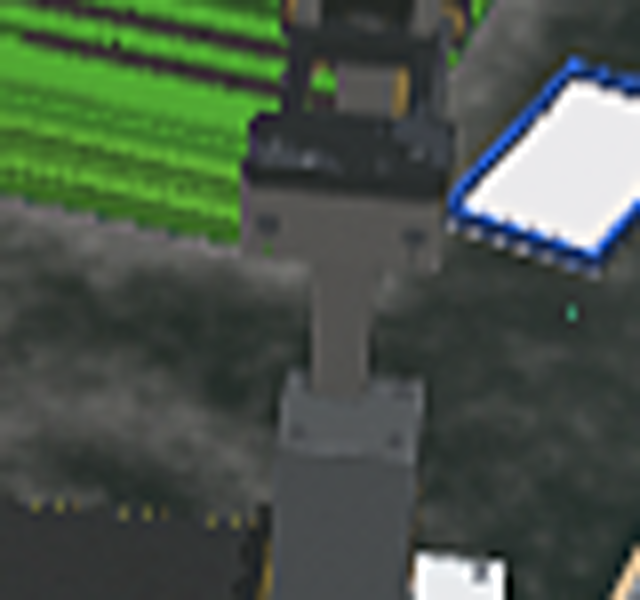

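>>> {"api": "move_arm", "payload": {"rows": [[0.03,0,0,0],[0.035,0,0,0],[0,0,0.025,0],[0,0,0.022,0],[0,0,0,0],[0,0,0,0]], "fingers": 1}}

```text
time_s: 13.7
position: [387.6, -36.1, 89.5]
tcp_rot: [-0.136, 0.991, 0.0, -0.0]
contact_force: [-0.0, 0.3, 0.3]
opening: 6.5
```

>>> {"api": "move_arm", "payload": {"rows": [[-0.008,0,0,0],[-0.008,0,0,0],[-0.006,0,0,0],[0,0,0,0]]}}

```text
time_s: 14.2
position: [409.5, -30.1, 89.7]
tcp_rot: [-0.136, 0.991, -0.0, 0.0]
contact_force: [-0.1, 0.3, 0.4]
opening: 0.5
```

>>> {"api": "move_arm", "payload": {"rows": [[-0.004,0,0,0],[-0.004,0,0,0],[-0.004,0,0,0],[-0.004,0,0,0],[0,0,0,0]]}}

```text
time_s: 14.82
position: [424.6, -25.9, 89.6]
tcp_rot: [-0.136, 0.991, 0.0, -0.0]
contact_force: [-0.7, -0.5, 0.3]
opening: 0.9
```

Run:
```python
from draw import *
s=cams.snapshot("side"); crop(s,300,200,80,75,8,"s13")
```

```text
(no output)
```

View pics/s13.png

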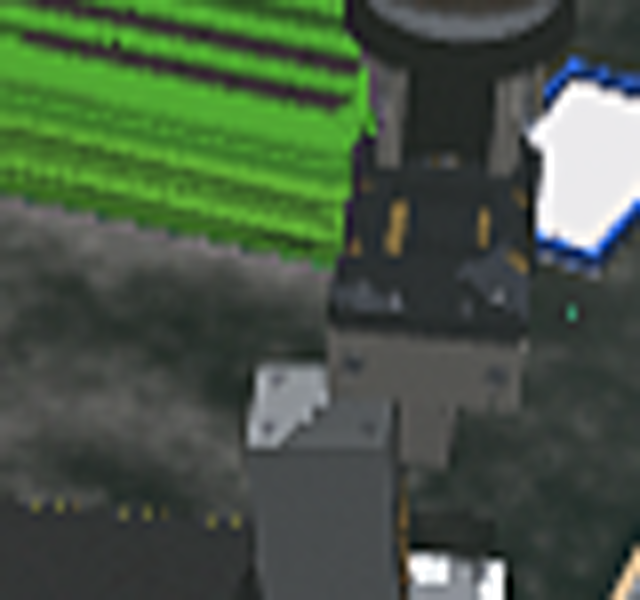

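>>> {"api": "move_arm", "payload": {"rows": [[-0.004,0,0,0],[-0.004,0,0,0],[-0.004,0,0,0],[-0.004,0,0,0],[-0.004,0,0,0],[-0.004,0,0,0],[-0.004,0,0,0],[0,0,0,0]]}}

```text
time_s: 15.88
position: [451.6, -18.3, 89.5]
tcp_rot: [-0.136, 0.991, 0.0, 0.0]
contact_force: [0.1, 0.4, -0.2]
opening: 0.5
```

Run:
```python
from draw import *
s=cams.snapshot("side"); crop(s,260,200,100,75,8,"s14")
```

```text
(no output)
```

View pics/s14.png

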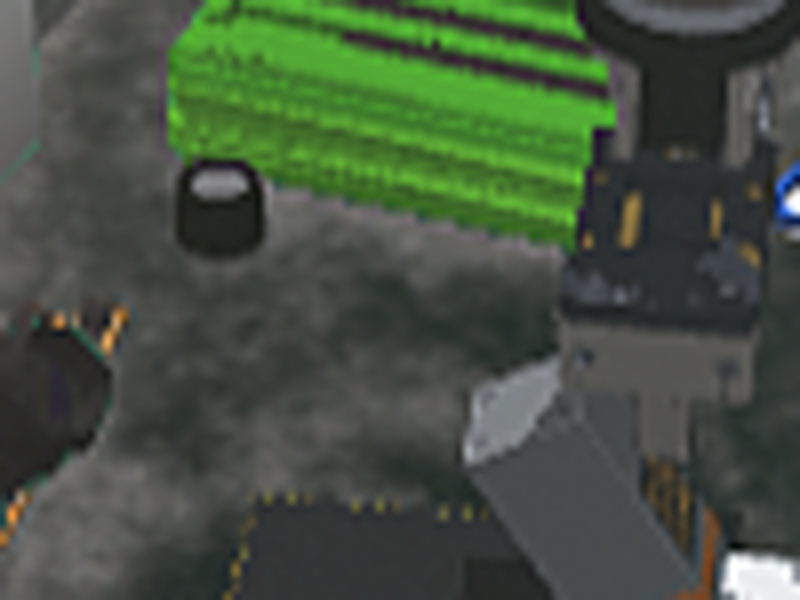

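>>> {"api": "move_arm", "payload": {"rows": [[-0.004,0,0,0],[-0.004,0,0,0],[-0.004,0,0,0],[0,0,0,0],[0,0,0,0],[0,0,0,0]]}}

```text
time_s: 16.68
position: [462.8, -15.2, 89.6]
tcp_rot: [-0.136, 0.991, 0.0, -0.0]
contact_force: [-0.4, -0.7, 0.0]
opening: 0.7
```

Run:
```python
from draw import *
s=cams.snapshot("side"); crop(s,260,200,100,75,8,"s15")
```

```text
(no output)
```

View pics/s15.png

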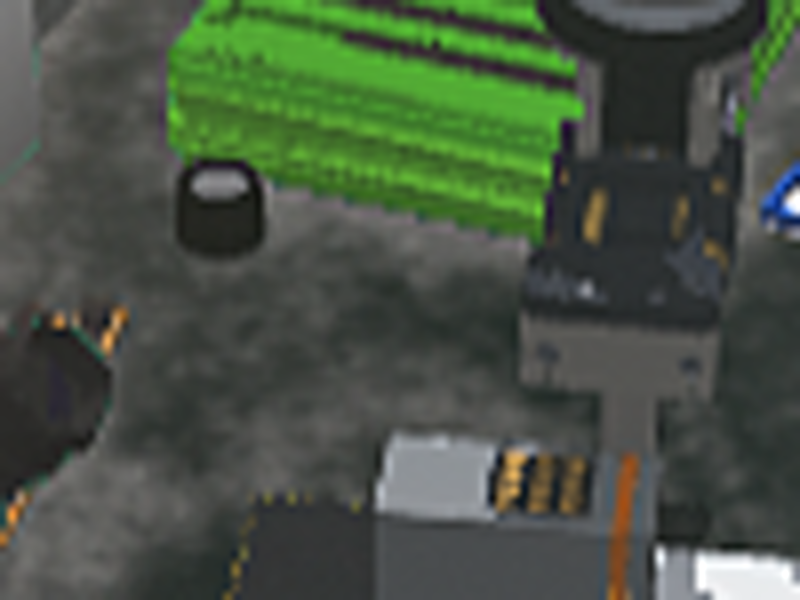

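>>> {"api": "move_arm", "payload": {"rows": [[0,0,-0.03,0],[0.04,0,-0.03,0],[0.04,0,0,0],[0,0,0,0]], "fingers": 0}}

```text
time_s: 17.23
position: [384.5, -36.9, 149.5]
tcp_rot: [-0.135, 0.991, -0.0, 0.0]
contact_force: [0.7, 0.0, 0.3]
opening: 38.5
```

Run:
```python
from draw import *
s=cams.snapshot("side"); crop(s,270,220,100,75,8,"s16");t=cams.snapshot("top"); crop(t,250,200,100,75,8,"t16");
```

```text
(no output)
```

View pics/s16.png

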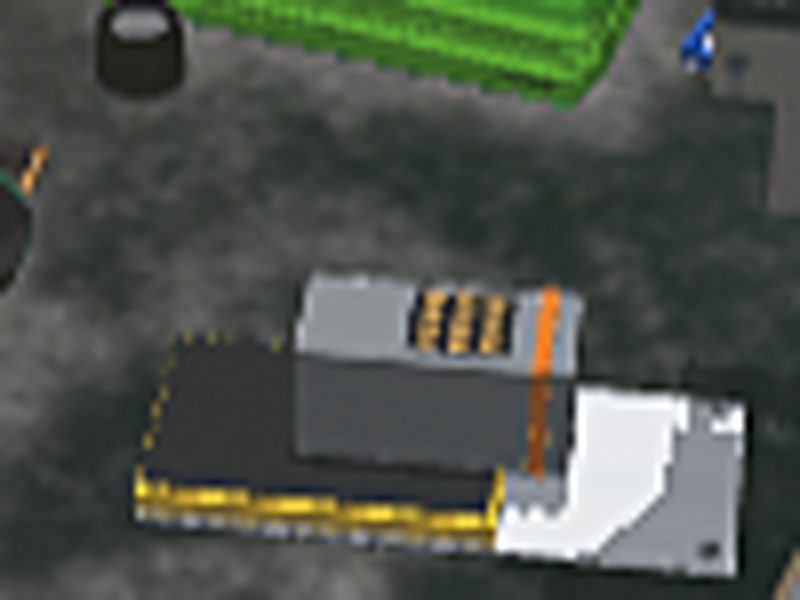

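View pics/t16.png

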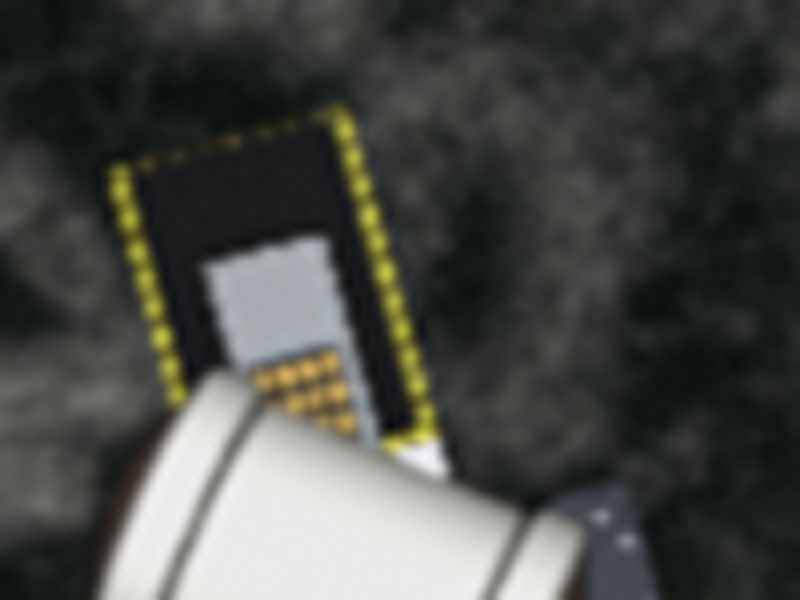

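```bash
python3 - <<'E'
from fit import *
t=cams.snapshot("top"); s=cams.snapshot("side")
L=[(50,-22,66),(50,22,66),(-50,-22,66),(-50,22,66)]
us=cr([(310,271),(295,355),(583,297),(567,378)],270,220,8)
ut=cr([(328,237),(203,265)],250,200,8)
for o in ([(s,us,range(4))],[(t,ut,range(2))],[(s,us,range(4)),(t,ut,range(2))]):
  p,r=fit(o,L,[510,0,.27]);print(p,r.tolist())
E
python3 plan.py "[(512.6,-1.5,140,.28)]"
```

```text
[ 5.01505862e+02 -5.42849934e+00  2.72868463e-01] [[0.2, 0.3], [0.6, 0.5], [0.1, 0.2], [0.7, 0.1]]
[ 4.98066561e+02 -4.36058054e+00  2.28715428e-01] [[0.4, 0.1], [0.4, 0.1]]
[ 5.00538663e+02 -5.60056341e+00  2.66581564e-01] [[0.2, 0.3], [0.3, 0.5], [0.4, 0.4], [1.0, 0.1], [0.7, 0.9], [0.3, 0.5]]
[386.6 -36.7 149.7] 0.272 tilt [-0. -0. -1.] 17.425
[[-0.0327, -0.0, 0.0024, np.float64(-0.002)], [-0.0327, -0.0001, 0.0024, np.float64(-0.002)], [-0.0327, -0.0001, 0.0024, np.float64(-0.002)], [-0.0327, -0.0002, 0.0024, np.float64(-0.002)]]
```

```bash
python3 plan.py "[(500.5,-5.6,140,.27)]"
```

```text
[386.6 -36.7 149.7] 0.272 tilt [-0. -0. -1.] 17.425
[[-0.0295, -0.0002, 0.0024, np.float64(0.001)], [-0.0295, -0.0002, 0.0024, np.float64(0.001)], [-0.0295, -0.0001, 0.0024, np.float64(0.001)], [-0.0295, -0.0001, 0.0024, np.float64(0.001)]]
```

>>> {"api": "move_arm", "payload": {"rows": [[-0.0295,0,0.002,0],[-0.0295,0,0.003,0],[-0.0295,0,0.003,0],[-0.0295,-0.0006,0.002,0],[0,0,0,0],[0,0,0.03,0],[0,0,0.02,0],[0,0,0,0]], "fingers": 0.1}}

```text
time_s: 18.42
position: [497.7, -5.1, 87.9]
tcp_rot: [-0.136, 0.991, 0.001, -0.002]
contact_force: [-0.2, 0.7, 0.6]
opening: 82.8
```

```bash
python3 plan.py "[(500.5,-5.6,30,.27)]"
python3 - <<'E'
from draw import *
s=cams.snapshot("side"); crop(s,270,200,100,75,8,"s17")
E
```

```text
[497.7  -5.1  87.9] 0.272 tilt [ 0.004  0.002 -1.   ] 18.425
[[-0.0013, -0.0006, 0.0289, np.float64(0.001)], [-0.0013, -0.0006, 0.0289, np.float64(0.001)]]
```

View pics/s17.png

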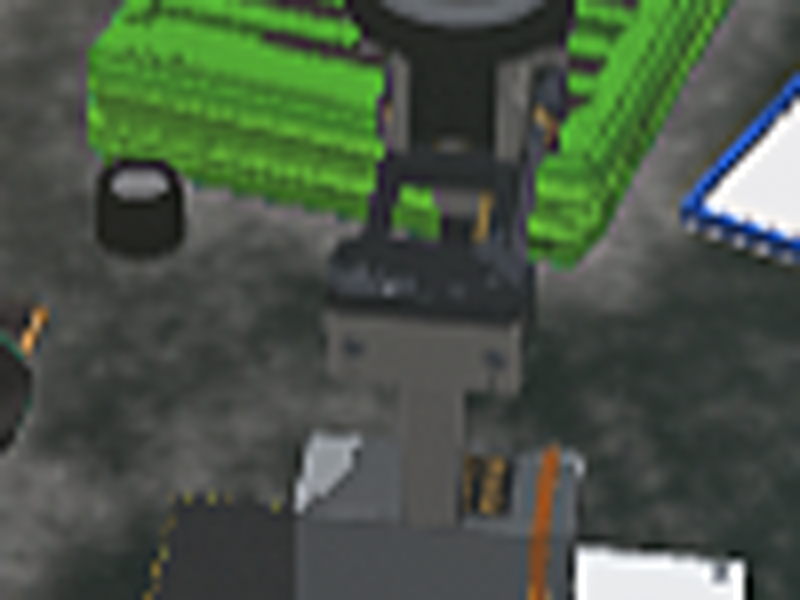

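>>> {"api": "move_arm", "payload": {"rows": [[0,-0.0005,0.02,0],[0,-0.0005,0.02,0],[0,0,0.018,0],[0,0,0,0]]}}

```text
time_s: 18.98
position: [499.5, -6.5, 31.6]
tcp_rot: [-0.136, 0.991, 0.0, -0.001]
contact_force: [1.2, 0.1, 0.4]
opening: 82.7
```

>>> {"api": "move_arm", "payload": {"rows": [[0,0,0,0],[0,0,0,0],[0,0,0,0],[0,0,0,0],[0,0,0,0]], "fingers": 1, "squeeze": 25}}

```text
time_s: 19.6
position: [500.0, -6.2, 31.9]
tcp_rot: [-0.136, 0.991, 0.0, 0.0]
contact_force: [-0.7, 2.5, 3.4]
opening: 43.8
```

>>> {"api": "move_arm", "payload": {"rows": [[0,0,-0.01,0],[0,0,-0.02,0],[0,0,-0.025,0],[0,0,-0.025,0],[0,0,0,0]]}}

```text
time_s: 20.23
position: [501.5, -7.0, 113.6]
tcp_rot: [-0.136, 0.991, -0.001, 0.002]
contact_force: [0.1, -0.2, -2.2]
opening: 44.2
```

```bash
python3 - <<'E'
from draw import *
s=cams.snapshot("side"); crop(s,270,180,100,75,8,"s18")
E
python3 plan.py "[(480,-150,110,-.85),(455.8,-335.5,110,-1.69)]"
```

```text
[500.3  -6.7 112. ] 0.272 tilt [-0.001 -0.001 -1.   ] 20.275
[[0.0073, -0.0166, 0.0002, np.float64(0.14)], [0.0049, -0.0174, 0.0002, np.float64(0.14)], [0.0024, -0.0179, 0.0002, np.float64(0.14)], [-0.0001, -0.0181, 0.0002, np.float64(0.14)], [-0.0027, -0.0179, 0.0002, np.float64(0.14)], [-0.0051, -0.0173, 0.0002, np.float64(0.14)], [-0.0075, -0.0164, 0.0002, np.float64(0.14)], [-0.0097, -0.0152, 0.0002, np.float64(0.14)]]
[[-0.0206, -0.0234, 0.0, np.float64(0.14)], [-0.0236, -0.0203, 0.0, np.float64(0.14)], [-0.0262, -0.0168, 0.0, np.float64(0.14)], [-0.0283, -0.013, 0.0, np.float64(0.14)], [-0.0299, -0.0089, 0.0, np.float64(0.14)], [-0.0308, -0.0047, 0.0, np.float64(0.14)]]
```

View pics/s18.png

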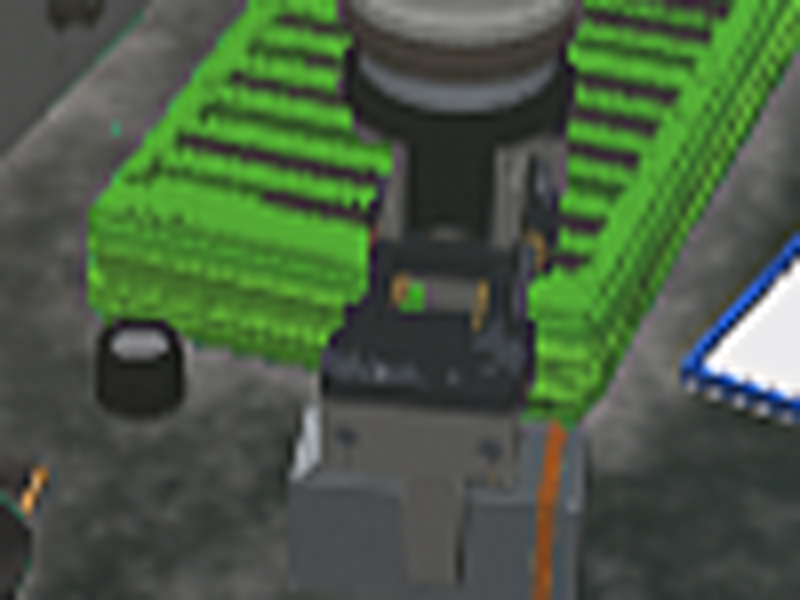

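>>> {"api": "move_arm", "payload": {"rows": [[0.007,-0.017,0,0.14],[0.005,-0.017,0,0.14],[0.002,-0.018,0,0.14],[0,-0.018,0,0.14],[-0.003,-0.018,0,0.14],[-0.005,-0.017,0,0.14],[-0.008,-0.016,0,0.14],[-0.01,-0.015,0,0.14]]}}

```text
time_s: 21.28
position: [480.2, -149.4, 109.6]
tcp_rot: [0.413, 0.911, 0.0, -0.002]
contact_force: [-0.5, 0.2, -2.5]
opening: 43.9
```

>>> {"api": "move_arm", "payload": {"rows": [[-0.021,-0.023,0,0.14],[-0.024,-0.02,0,0.14],[-0.026,-0.017,0,0.14],[-0.028,-0.013,0,0.14],[-0.03,-0.009,0,0.14],[-0.031,-0.005,0,0.14],[0,0,0,0]]}}

```text
time_s: 22.15
position: [456.9, -336.1, 109.8]
tcp_rot: [0.748, 0.664, -0.0, -0.001]
contact_force: [-0.9, 0.7, -2.4]
opening: 43.9
```

```bash
python3 plan.py "[(455.8,-335.5,70,-1.69)]"
python3 - <<'E'
from draw import *
s=cams.snapshot("side"); crop(s,300,120,160,120,5,"s19");t=cams.snapshot("top"); crop(t,340,200,160,100,5,"t19")
print(get_obs()["q"])
E
```

```text
[ 456.9 -336.1  109.8] -1.69 tilt [ 0.001 -0.002 -1.   ] 22.15
[[0.0002, -0.0006, 0.0199, np.float64(-0.0)], [0.0002, -0.0006, 0.0199, np.float64(-0.0)]]
[-8.44249413e-01  2.40908015e-01  1.71786940e+00  2.80168978e-04
  1.18607784e+00 -7.28022112e-01]
```

View pics/s19.png

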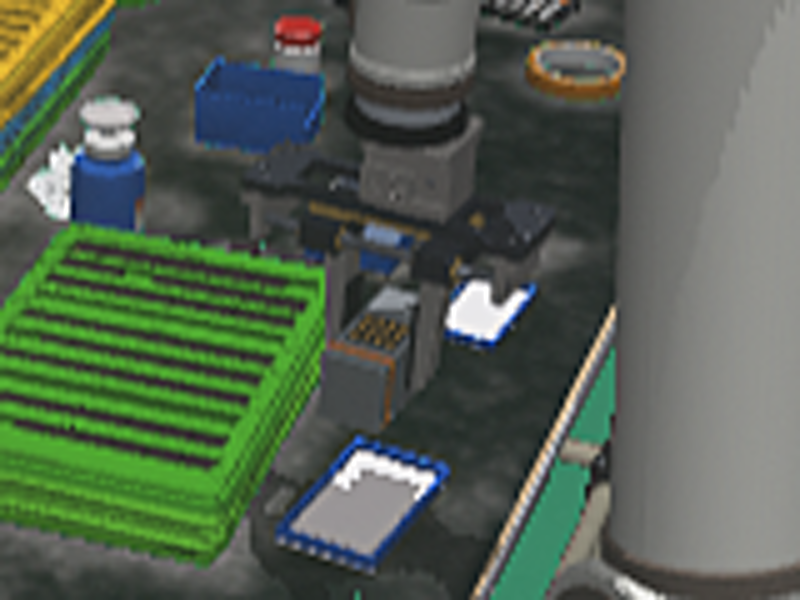

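View pics/t19.png

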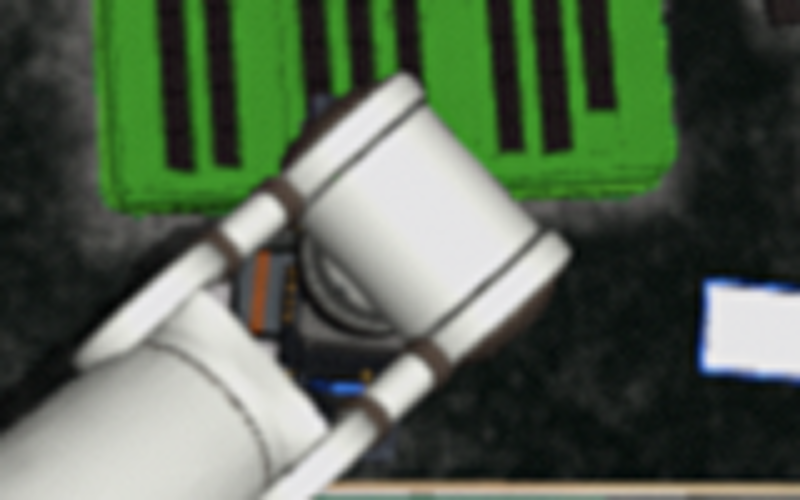

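Run:
```python
from fit import *
t=cams.snapshot("top"); s=cams.snapshot("side")
L=[(36,64,12),(36,-64,12),(-36,-64,12),(-36,64,12)]
uv=cr([(43,52),(258,78),(243,198),(32,172)],370,240,5)
us=cr([(278,538),(361,437),(448,468),(375,566)],300,120,5)
for o in ([(s,us,range(4))],[(t,uv,range(4)),(s,us,range(4))]):
  p,r=fit(o,L,[450,-330,0]);print("nest",p,r.tolist())
# module held: lying fit: top z=TCP bottom+50
o=get_obs();z=o["position"][2]-16+50;print(o["position"])
```

```text
nest [ 4.56413554e+02 -3.32829058e+02 -1.10141315e-01] [[0.1, 1.1], [1.0, 1.0], [0.6, 0.5], [0.3, 0.3]]
nest [ 4.56217511e+02 -3.34871770e+02 -1.15702170e-01] [[0.1, 0.0], [0.5, 0.1], [0.3, 0.2], [0.5, 0.2], [0.1, 1.5], [0.6, 0.7], [0.9, 0.3], [0.5, 0.6]]
[ 457.76254094 -333.60595602  110.51589208]
```

>>> {"api": "move_arm", "payload": {"rows": [[0,0,0.025,0],[0,0,0.025,0],[0,0,0.02,0],[0,0,0,0]]}}

```text
time_s: 22.85
position: [457.1, -332.7, 39.7]
tcp_rot: [0.747, 0.665, 0.0, -0.002]
contact_force: [-0.6, -0.8, -2.1]
opening: 43.5
```

```bash
python3 plan.py "[(456.2,-334.6,30,-1.687)]"
python3 - <<'E'
from draw import *
s=cams.snapshot("side"); crop(s,320,170,80,75,8,"s20")
E
```

```text
[ 457.1 -332.7   39.7] -1.686 tilt [ 0.003 -0.003 -1.   ] 22.85
[[-0.002, -0.0006, 0.0097, np.float64(0.001)]]
```

View pics/s20.png

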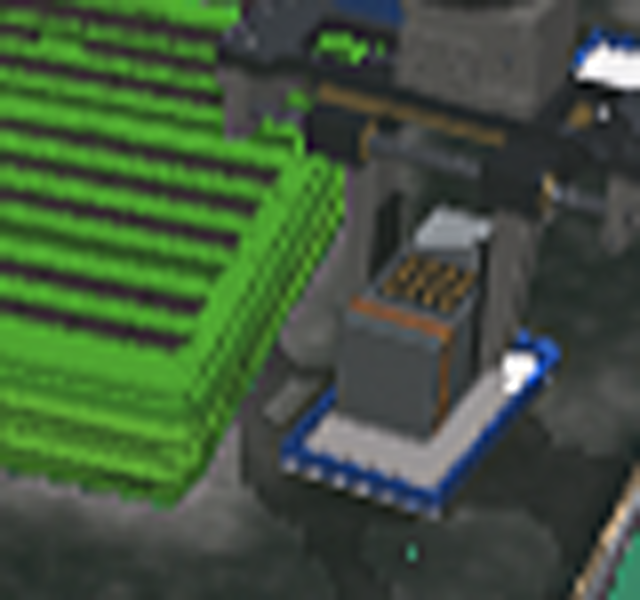

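Run:
```python
from fit import *
t=cams.snapshot("top"); s=cams.snapshot("side")
a=cr([(106,208)],340,200,5)[0]; b=cr([(215,500)],300,120,5)[0]
for z in (0,20,40,60,80): print(z,pix2plane(t,a,z).round(),pix2plane(s,b,z).round())
```

```text
0 [ 527. -225.    0.] [ 557. -308.    0.]
20 [ 524. -223.   20.] [ 547. -281.   20.]
40 [ 521. -222.   40.] [ 538. -253.   40.]
60 [ 518. -221.   60.] [ 528. -226.   60.]
80 [ 516. -219.   80.] [ 519. -198.   80.]
```

>>> {"api": "move_arm", "payload": {"rows": [[-0.001,-0.0005,0.008,0],[0,0,0.006,0],[0,0,0,0]]}}

```text
time_s: 23.38
position: [457.0, -335.4, 26.9]
tcp_rot: [0.747, 0.665, -0.0, -0.001]
contact_force: [0.0, -0.0, -2.4]
opening: 43.7
```

>>> {"api": "move_arm", "payload": {"rows": [[0,0,0.002,0],[0,0,0.001,0],[0,0,0,0]]}}

```text
time_s: 23.75
position: [457.5, -335.9, 24.6]
tcp_rot: [0.747, 0.665, 0.0, -0.0]
contact_force: [0.0, 0.4, -2.7]
opening: 44.0
```

>>> {"api": "move_arm", "payload": {"rows": [[0,0,0.002,0],[0,0,0.001,0],[0,0,0,0]]}}

```text
time_s: 24.12
position: [457.4, -335.8, 21.5]
tcp_rot: [0.747, 0.665, -0.0, -0.0]
contact_force: [1.0, -0.3, -3.1]
opening: 43.9
```

>>> {"api": "move_arm", "payload": {"rows": [[0,0,0.001,0],[0,0,0,0]]}}

```text
time_s: 24.38
position: [457.5, -335.9, 20.5]
tcp_rot: [0.747, 0.665, -0.0, -0.0]
contact_force: [-0.2, 0.3, -2.1]
opening: 43.8
```

>>> {"api": "move_arm", "payload": {"rows": [[0,0,0.001,0],[0,0,0,0]]}}

```text
time_s: 24.62
position: [457.6, -336.0, 19.9]
tcp_rot: [0.747, 0.665, -0.0, 0.0]
contact_force: [-1.7, 1.9, 1.0]
opening: 43.5
```

Run:
```python
from draw import *
s=cams.snapshot("side"); crop(s,320,170,80,75,8,"s21");print(get_obs()["contact_force"])
```

```text
[-1.28139169  0.77695595  1.85093888]
```

View pics/s21.png

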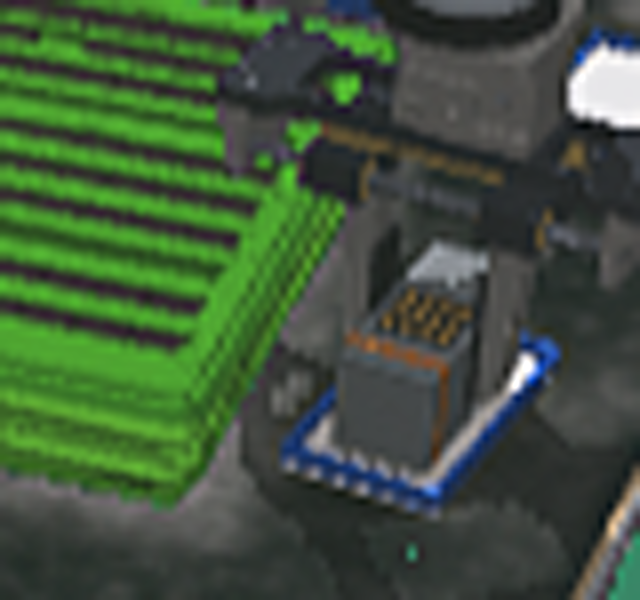

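>>> {"api": "move_arm", "payload": {"rows": [[0,0,0,0],[0,0,0,0],[0,0,0,0],[0,0,0,0]], "fingers": 0.35}}

```text
time_s: 25.18
position: [457.6, -336.0, 19.6]
tcp_rot: [0.747, 0.665, -0.0, 0.0]
contact_force: [-0.3, 0.1, -0.0]
opening: 60.0
```

>>> {"api": "move_arm", "payload": {"rows": [[0,0,-0.02,0],[0,0,-0.03,0],[0,0,-0.04,0],[0,0,-0.05,0],[0.04,0,-0.02,0],[0.05,0,0,0],[0.05,0,0,0],[0,0,0,0]]}}

```text
time_s: 26.18
position: [474.3, -194.3, 181.1]
tcp_rot: [0.746, 0.666, 0.0, 0.001]
contact_force: [0.7, -0.0, -0.7]
opening: 59.7
```

Run:
```python
from draw import *
s=cams.snapshot("side"); crop(s,320,170,80,75,8,"s22");t=cams.snapshot("top"); crop(t,360,230,80,75,8,"t22");o=get_obs();print(o["position"],o["contact_force"])
```

```text
[ 474.21651398 -197.15682535  180.87480086] [-0.03166297  0.44872106  1.54361217]
```

View pics/s22.png

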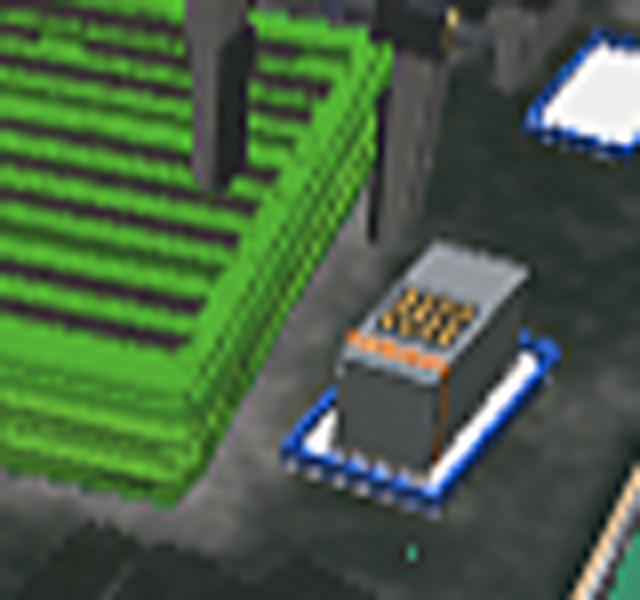

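View pics/t22.png

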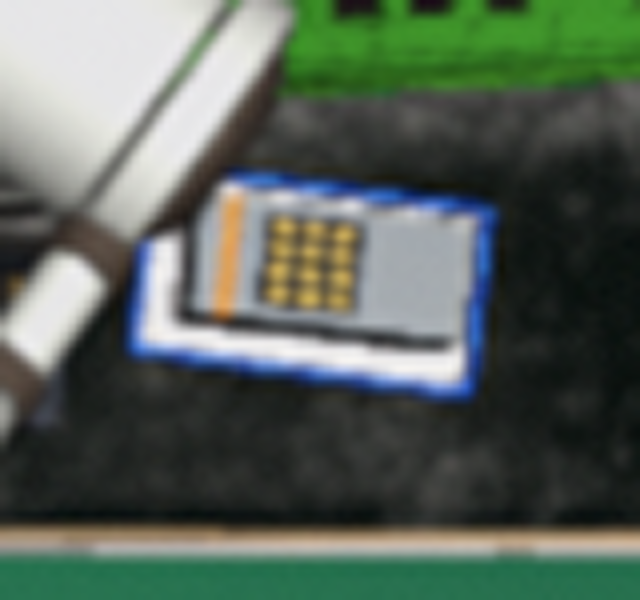

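Run:
```python
from fit import *
t=cams.snapshot("top"); s=cams.snapshot("side")
L=[(22,50,54),(22,-50,54),(-22,-50,54),(-22,50,54)]
ut=cr([(207,192),(480,222),(462,340),(192,315)],360,230,8)
us=cr([(342,335),(437,241),(529,268),(445,368)],320,170,8)
for o in ([(s,us,range(4))],[(t,ut,range(4))],[(t,ut,range(4)),(s,us,range(4))]):
  p,r=fit(o,L,[450,-330,0]);d=p[:2]-[456.2,-334.9];c,sn=np.cos(-.116),np.sin(-.116)
  print(p,"in nest",d@np.array([[c,-sn],[sn,c]]),r.tolist())
o=get_obs();print(o["time_s"],o["contact_force"],np.abs(o["joint_velocities"]).max())
S=cams.snapshot("side");cv2.imwrite("pics/s23.png",S["color"][:,:,::-1])
T=cams.snapshot("top");cv2.imwrite("pics/t23.png",T["color"][:,:,::-1])
```

```text
[ 4.58835416e+02 -3.46891173e+02 -1.01474567e-01] in nest [  4.00556364 -11.60556342] [[0.0, 1.1], [0.1, 1.0], [0.4, 1.0], [0.6, 0.7]]
[ 4.55960611e+02 -3.38905213e+02 -1.05887818e-01] in nest [ 0.22578352 -4.00600335] [[0.4, 0.0], [0.3, 0.1], [0.6, 0.3], [0.1, 0.4]]
[ 4.56685198e+02 -3.40319589e+02 -1.04399754e-01] in nest [ 1.10920066 -5.32700997] [[0.1, 0.2], [0.1, 0.2], [1.1, 0.0], [0.6, 0.6], [0.0, 2.2], [0.2, 0.0], [0.5, 0.1], [0.6, 1.9]]
26.375 [-0.53289272 -0.30090151  0.39465011] 0.01232456255026387
```

View pics/t23.png

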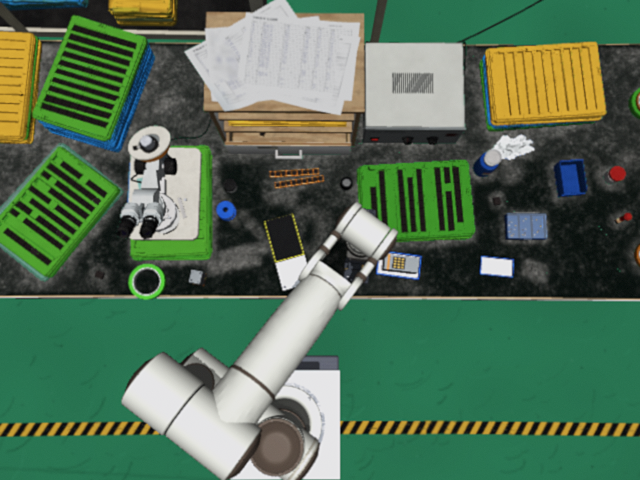

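Run:
```python
from draw import *
s=cams.snapshot("side"); crop(s,320,170,80,75,8,"a")
t=cams.snapshot("top"); crop(t,360,230,80,75,8,"b")
out=[]
for im,cam,o in(("a",s,(320,170)),("b",t,(360,230))):
    i=cv2.imread(f"pics/{im}.png")
    box(i,cam,(456.5,-340),-.105,4,(0,255,255),L=(44,100,50),f=8,o=o)
    box(i,cam,(456.2,-334.9),-.116,4,(255,0,255),L=(72,128,8),f=8,o=o)
    out.append(cv2.resize(i[:600,100:600],(400,480)))
cv2.imwrite("pics/ov.png",np.hstack(out))
```

```text
(no output)
```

View pics/ov.png

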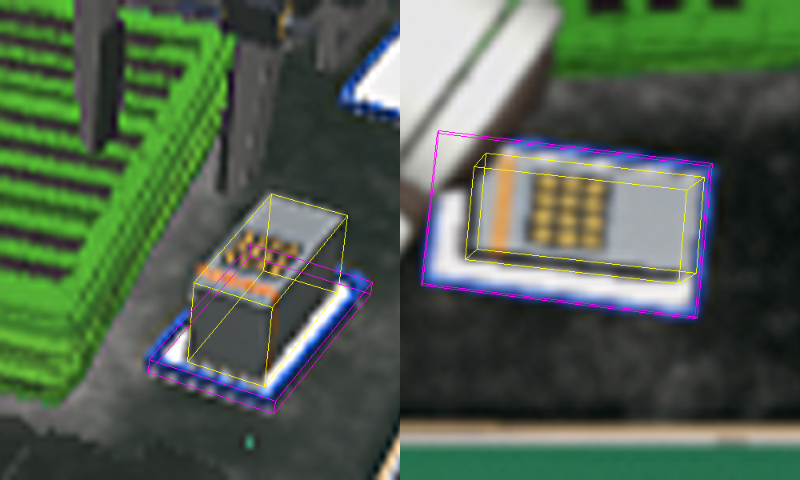

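```bash
python3 -c "
from station import env
print(env.close_job())"
```

```text
the job is handed in; nothing more can be done
None
```

I stood the module on the apron, tipped it over the step onto the bed, and laid it in the larger blue-rimmed nest. I handed the job in at about 26 s of the 70 s allowed; the hand-in gives no verdict.

- **Standing:** the module was released upright on the apron with its plain face at the step. A low nudge against the step met firm resistance at TCP x ≈ 450.5 mm, so the toe was at the step when I let go.
- **Tipping:** a push near the top tipped it past about 30°, and it fell onto the bed with its contacts up. It came to rest about 27 mm past the step, with the foot overhanging roughly 23 mm rather than the expected 10 mm. That is still inside the limits.
- **Nest:** the module touched down at TCP z ≈ 20 mm, which is the height expected for lying flat on the floor rather than on the rim. The pictures show contacts up, lengthwise within about 0.015 rad, and the gripper well clear.
- **Bystanders:** I compared the bystanders only by eye in the last top picture, where they look unmoved.

**One disagreement in the last check:** the two cameras differ on where the module sits along the nest.

| Source | Offset in x | Offset in y |
|---|---|---|
| Top camera | 0 mm | -4 mm |
| Side camera | 4 mm | -12 mm |
| Both together | 1 mm | -5 mm |

The side camera's own fit of the nest would put the y offset nearer -14 mm. I trusted the top camera because the side fit matched less well, and lying flat inside the rim the module cannot be more than 10 mm off.

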